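Lay out a stripped hub

ROBOT

A 6-joint arm with a two-finger parallel gripper is mounted at the origin on a cart in front of the work surface, level with it; the furniture and walls round the work are solid. World frame = base frame: x ahead of the robot, y to its left, z up, the work surface at z = 0. Lengths are in m, angles in rad, forces in N, time in s.
With the tool pointing down it reaches from about 0.375 to 0.925 m from the base axis. Payload 5.7 kg.
Tool frame: the origin (TCP) lies midway between the tips of the shut fingers; the grasp point (between the pads) lies 19 mm behind it; z points along the fingers, x is the direction in which the jaws open and shut, and the axes are right-handed (so a half turn about z gives the same grasp; the last joint's range is limited). The gripper opens to 85 mm and grips with 20 to 120 N. Pads are 22 mm wide; open, the fingers measure 114 mm over their backs; the gripper's body (76 mm by 85 mm) begins 54 mm behind the grasp point. The pads swing forward as they close: fully open they stand 13 mm farther back than shut.
Start: joints at [-1.235, 0.359, 1.51, -0, 1.272, -0.115], TCP at [0.261, -0.54, 0.231] pointing down, gripper open.
Joint ranges: [-2.97, 2.97], [-1.01, 2.36], [0.21, 2.38], [-0.96, 4.11], [0.2, 2.71], [-2.98, 2.98]. Speed limits (rad/s): [2.39, 2.39, 3.14, 3.14, 3.14, 3.14].

INTERFACE

Orientations are given as a rotation vector (axis times angle).
In Python, from workcell import monitor, camera, calibration, env, recognise gives the robot as it stands.
- The arm moves only by the tool arm_command, never from a script. Its argument "deltas" is a list of rows, each an object with "delta_pos": the shift along the tool's x, y, z in m, a list of three; "rotation": the turn, a rotation vector about the tool's x, y, z in rad, a list of three. In form: [{"delta_pos": [tx, ty, tz], "rotation": [ax, ay, az]}, ...]. A call has 1 to 5 rows; each row is the pose to reach, as a shift and turn from the pose commanded when the call began, along the tool's axes at that moment; what a row does not reach only later rows make up. A row lasts 1/10 s, in which the tool goes at most 50 mm and 8.59 degrees, less where a joint would pass 70% of its speed; a pose out of reach is approached as far as the arm can. A call with a gripper value outside its range is refused whole. "gripper" is the closure, from 0 (fully open) to 1 (shut), set as the call begins (left out, the last holds). The fingers move at their own pace and stop on an object; "squeeze" is the grip in N (left out, the last holds). Time passes only in rows, so rows that repeat a pose let the fingers close. It gives the time, the measured TCP pose, the force and the opening at its end, in the units of the state.
- monitor.get_state(): the state, without advancing time (a new reading comes with each control period).
- camera(name): name is "scene" or "top" or "wrist"; returns (picture, depth): 384x512x3 uint8, red, green, blue; 384x512 float32, m along the optical axis (not along the pixel's ray), 0 where there is no reading.
- calibration(name): a dict with "intrinsics" (3x3 intrinsics, pixels), "R" (3x3) and "t" (3): a world point X has camera coordinates R X + t. Camera axes: x right, y down, z forward; pixel columns grow to the right and rows downward; lengths in m; the calibration is good to about 2 mm. A picture is of the moment at which its call begins: read the wrist's pose just before it. calibration takes no time and is no camera call; for the wrist camera it gives the pose at the moment of the call.
- env.hand_in(): hands the job in, once; it reports no verdict.
Trained networks look in the newest picture that a camera, given by its name, has taken for a name from the list of things; names that differ only in an ending like _2 or _b are one class to them, and where a whole thing is asked for, a point or a joint stands for the part that bears it (a point fixed in the world has none). Each returns a list of dicts, best first, with "confidence" (0 to 1); they miss things now and then, are a little off and sometimes report something else, mostly with a low value. They report only what shows in the picture. A call takes as long as a camera call. They do not tell look-alikes from the thing itself.
- recognise(camera, label): "extent" ([left, top, right, bottom] in pixels, round what is visible of it).
The state is a dict: "time": time; "q": joint angles; "joint_velocities": joint speeds; "tau": joint torques, N m; "tcp_pos": TCP position; "tool_rot": TCP orientation; "wrist_force": force on the tool from outside, world axes, zero at the start; "moment": the same for the moment, N m; "gripper_width": finger opening in m.
Only numpy, scipy, OpenCV 4.12 (cv2) and the standard library are available. Lean on these libraries where they do the work, as an engineer would, in place of code of your own. Each camera call takes 0.05 s, during which the arm holds its last target.

TASK

The parts of a stripped hub stand stacked on a timber block: take the stack apart and lay each part flat and centred on its own rubber mat, the blue collar, the brass bush and the steel flange each on the round mat whose ring outline matches it (blue, brass-yellow and, for the flange, white), and the timber block on the oblong mat, lengthwise along its outline. Set everything down gently without dropping it, let go, and leave the clamp, the marker and the glue bottle where they are.

Things in the scene. Friction and masses are not known exactly. Their poses are not given: they have to be found in the camera images.
- collar: Blue shaft collar, the top of the stack at the start: a flat ring 31 mm in diameter, 20 mm high, with a 17 mm bore; take it across the outside, no finger enters the bore. Origin at the centre of its underside, z up along the bore.
- bush: Brass bush, second from the top: a ring 44 mm in diameter, 20 mm high, with a 22 mm bore; take it across the outside, no finger enters the bore. Origin at the centre of its underside, z up along the bore.
- flange: Grey steel flange ring with eight dark bolt holes on its face, third from the top, resting on the timber block: 60 mm in diameter, 18 mm high, with a 22 mm bore; take it across the outside, no finger enters the bore. Origin at the centre of its underside, z up along the bore.
- timber_block: Brown wooden block at the bottom of the stack: 45 mm (its x) by 90 mm (its y) by 28 mm high. Origin at the centre of its underside, z up. The stack stands at its middle, each ring within a few mm of the centre of the one below.
- collar_mat: Fixed round black rubber mat, 92 mm across, 3 mm thick, lying on the worktop, with an inlaid blue ring outline about 37 mm across round its centre: the place of the collar. Origin at the centre of its underside; its top face is 3 mm above the origin.
- bush_mat: Fixed round black rubber mat, 92 mm across, 3 mm thick, lying on the worktop, with an inlaid brass-yellow ring outline about 50 mm across round its centre: the place of the bush. Origin at the centre of its underside; its top face is 3 mm above the origin.
- flange_mat: Fixed round black rubber mat, 92 mm across, 3 mm thick, lying on the worktop, with an inlaid white ring outline about 66 mm across round its centre: the place of the flange. Origin at the centre of its underside; its top face is 3 mm above the origin.
- block_mat: Fixed rectangular black rubber mat, 76 mm (its x) by 120 mm (its y), 3 mm thick, with an inlaid pale wood-coloured oblong outline 53 mm by 98 mm: the place of the timber block, whose long side (y) goes along the long side of the mat (y), either way round. Origin at the centre of its underside; its top face is 3 mm above the origin.
- clamp: Bystander: red G-clamp lying flat, 103 x 73 x 29 mm, to the left of the work. Not to be moved.
- pen: Bystander: black and red felt marker, 127 mm long, 12 mm thick, lying crosswise at the far side of the work. Not to be moved.
- glue: Bystander: white glue bottle with an orange spout, 40 x 46 mm, 145 mm high, standing to the right of the work. Not to be moved.
Mind the look-alikes: they are no part of the job. Leave any orange or turquoise look-alike of the timber_block alone. Of the things shaped like the collar, the blue one is meant.

How it is judged:
At the end, for the whole second after the job is handed in: Collar, bush, flange and timber block each lie at rest, flat (within 0.12 rad) and upright on the top face of their own mat, with their centre within 12 mm of the mat's centre; the block's long side is within 0.2 rad of the mat's long side (horizontal distance between collar and collar_mat below 0.012 m and z of collar in the frame of collar_mat between 0 and 0.007 m and angle between each of collar, bush, flange, timber_block's own z axis and vertical below 0.12 rad and linear speed of each of collar, bush, flange, timber_block below 0.02 m/s and angular speed of each of collar, bush, flange, timber_block below 0.2 rad/s and horizontal distance between bush and bush_mat below 0.012 m and z of bush in the frame of bush_mat between 0 and 0.007 m and horizontal distance between flange and flange_mat below 0.012 m and z of flange in the frame of flange_mat between 0 and 0.007 m and horizontal distance between timber_block and block_mat below 0.012 m and z of timber_block in the frame of block_mat between 0 and 0.007 m and angle between the y axis of timber_block and the y axis of block_mat, either way round below 0.2 rad); the robot touches nothing.
It fails at once if a part or the block is dropped or slammed onto its mat (over 0.6 m/s within 20 mm of it) ((horizontal distance between collar and collar_mat below 0.05 m and z of collar in the frame of collar_mat below 0.02 m and linear speed of collar above 0.6 m/s) or (horizontal distance between bush and bush_mat below 0.05 m and z of bush in the frame of bush_mat below 0.02 m and linear speed of bush above 0.6 m/s) or (horizontal distance between flange and flange_mat below 0.05 m and z of flange in the frame of flange_mat below 0.02 m and linear speed of flange above 0.6 m/s) or (horizontal distance between timber_block and block_mat below 0.05 m and z of timber_block in the frame of block_mat below 0.02 m and linear speed of timber_block above 0.6 m/s)).
It fails at once if the clamp, the marker or the glue bottle is shifted by more than 20 mm (distance of any of clamp, pen, glue from where it was at the start of the episode above 0.02 m).
It also fails if it takes over 109 s, if anything falls off the work surface, if the arm or the gripper's body presses on something with over 40 N, if the wrist force passes 120 N, or if a joint passes its speed limit or range.

## Working session

There is one attempt and no reset: what is moved stays moved. The work goes in short steps, Python scripts to look and compute and a tool call to move; the robot and the scene stay as the last step left them, time stands still between calls to the robot, and variables do not carry over. Pictures are saved under pics/ and viewed, and the job is handed in when it is done.

Besides the shell and the picture viewer there is one more tool, called by a JSON object that holds its "fn" and its "kwargs". arm_command: Moves the arm, as the interface text tells. Its arguments: {"type":"object","properties":{"deltas":{"type":"array"},"gripper":{"type":"number"},"squeeze":{"type":"number"}},"required":["deltas"]}

```bash
mkdir -p pics; ls
cat > h.py <<'E'
import numpy as np,cv2
from workcell import monitor,camera,calibration,env,recognise
def snap(n,f):
    c=calibration(n);im,d=camera(n)
    cv2.imwrite(f'pics/{f}.png',im[:,:,::-1]); np.savez(f'pics/{f}.npz',im=im,d=d,K=c['intrinsics'],R=c['R'],t=c['t'])
    return im,d,c
def world(d,K,R,t):
    v,u=np.mgrid[:d.shape[0],:d.shape[1]]
    p=np.stack([(u-K[0,2])/K[0,0]*d,(v-K[1,2])/K[1,1]*d,d],-1)
    return (p-np.array(t))@np.array(R)
E
python3 - <<'E'
from h import *
for n in('scene','top'): snap(n,n+'0')
s=monitor.get_state();print(s)
E
```

```text
pics
{'time': 0.1, 'q': array([-1.23508584e+00,  3.59430510e-01,  1.51134964e+00,  5.73526417e-06,
        1.27250104e+00, -1.15083287e-01]), 'joint_velocities': array([ 0.00158721, -0.00063323, -0.00397362, -0.00084335,  0.00032543,
       -0.00211584]), 'tau': array([ 6.67224049e-04, -5.28650236e+01, -2.79350781e+01, -7.14959901e-05,
        5.04030293e-03,  3.88866317e-05]), 'tcp_pos': array([ 0.26120434, -0.53946365,  0.23052943]), 'tool_rot': array([-2.66082861e+00,  1.66821312e+00,  2.06449085e-03]), 'wrist_force': array([0.85617083, 0.79099701, 0.00599885]), 'moment': array([ 0.05205869, -0.02930386,  0.02744397]), 'gripper_width': 0.08538627485512217}
```

View pics/scene0.png

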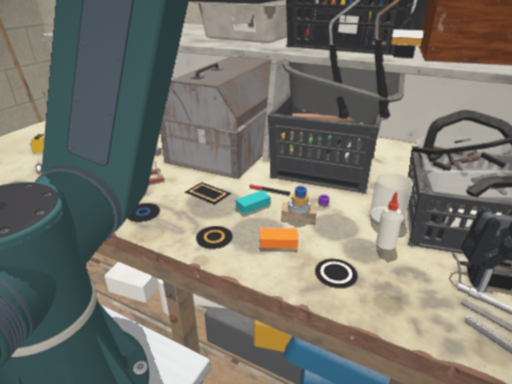

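View pics/top0.png

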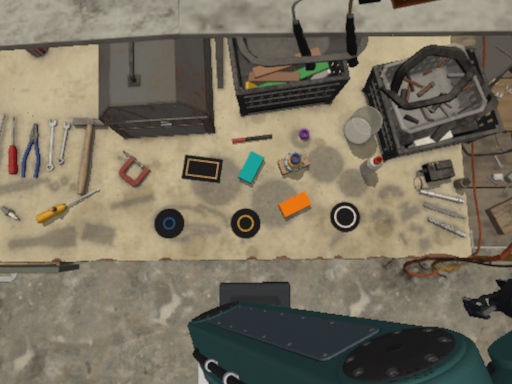

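Scene: the stack is at top px (294,162). The look-alikes are the purple ring (304,134), the turquoise block (251,167) and the orange block (295,205). The mats are blue (169,223), brass (245,223), white (344,217) and oblong (203,168). I choose the brown block with the blue ring on top and will check it in a close crop.

Run:
```python
from h import *
z=np.load('pics/top0.npz');im=z['im'];W=world(z['d'],z['K'],z['R'],z['t'])
print(z['K'],z['R'].round(3),z['t'])
c=im[100:250,140:370];cv2.imwrite('pics/crop0.png',cv2.resize(c[:,:,::-1],None,fx=3.4,fy=3.4,interpolation=cv2.INTER_CUBIC))
def rep(n,m):
    v,u=np.nonzero(m);P=W[m];P=P[np.isfinite(P).all(1)]
    print(n,len(v),'px',u.mean().round(1),v.mean().round(1),'ctr mid',((P.min(0)+P.max(0))/2).round(4),'med',np.median(P,0).round(4),'ext',np.ptp(P,axis=0).round(3))
g=im.astype(int).sum(2)
for n,(u,v,r) in dict(collar_mat=(169,223,20),bush_mat=(245,223,20),flange_mat=(344,217,20)).items():
    U,V=np.meshgrid(range(512),range(384)); R=(U-u)**2+(V-v)**2<r*r
    rep(n,R&(g<170))
    hsv=cv2.cvtColor(im,cv2.COLOR_RGB2HSV);Rin=(U-u)**2+(V-v)**2<13**2
    rep(n+' ring',Rin&(g>(130 if n[0]=='c' else 220)))
Rb=(U>178)&(U<228)&(V>150)&(V<186)
m=Rb&(g<170);rep('block_mat dark',m)
m2=cv2.morphologyEx(m.astype(np.uint8),cv2.MORPH_CLOSE,np.ones((9,9)))>0
P=W[m2][:,:2].astype(np.float32);print('rect',cv2.minAreaRect(P))
S=(U>270)&(U<320)&(V>140)&(V<185)
for lo,hi in((.012,.035),(.037,.052),(.055,.07),(.075,.1)):
    rep(f'{lo}',S&(W[...,2]>lo)&(W[...,2]<hi))
m=S&(W[...,2]>.02)&(W[...,2]<.034)
print('blk',cv2.minAreaRect(W[S&(W[...,2]>.012)&(W[...,2]<.034)][:,:2].astype(np.float32)))
for n,B in dict(turq=(235,148,270,188),orange=(275,190,315,222),purple=(295,125,315,143),pen=(228,130,275,148),clamp=(115,145,152,190),glue=(360,145,392,185),cup=(340,100,385,146)).items():
    R=(U>B[0])&(U<B[2])&(V>B[1])&(V<B[3])&(W[...,2]>.006);rep(n,R);print(W[R].min(0).round(3),W[R].max(0).round(3))
```

```text
[[372.68738415   0.         255.92989548]
 [  0.         372.68738415 180.04408364]
 [  0.           0.           1.        ]] [[-0.009 -1.    -0.003]
 [-0.988  0.01  -0.157]
 [ 0.157  0.002 -0.988]] [-0.00668719  0.56177741  1.07292809]
collar_mat 601 px 169.0 223.0 ctr mid [0.4335 0.1423 0.5722] med [0.4377 0.2547 0.003 ] ext [0.095 0.313 1.151]
collar_mat ring 90 px 168.8 222.8 ctr mid [0.4381 0.2551 0.0037] med [0.438  0.2555 0.0034] ext [0.037 0.038 0.012]
bush_mat 537 px 245.2 223.1 ctr mid [0.4324 0.0227 0.5711] med [0.4356 0.0226 0.0029] ext [0.093 0.086 1.154]
bush_mat ring 108 px 244.9 222.9 ctr mid [0.4359 0.0228 0.0034] med [0.4357 0.0229 0.0028] ext [0.049 0.049 0.011]
flange_mat 455 px 344.6 216.8 ctr mid [ 0.4402 -0.1706  0.5711] med [ 0.4513 -0.2819  0.0026] ext [0.108 0.313 1.154]
flange_mat ring 176 px 344.8 216.5 ctr mid [ 0.437  -0.1663  0.5727] med [ 0.4526 -0.2827  0.0026] ext [0.102 0.304 1.15 ]
block_mat dark 633 px 202.1 168.7 ctr mid [0.5185 0.1024 0.5719] med [0.6053 0.156  0.0028] ext [0.265 0.233 1.152]
rect ((0.5404409766197205, 0.07868726551532745), (0.
[... 1003 characters left out ...]
-0.1622  0.0184] ext [0.348 0.162 1.142]
[ 0.386 -0.176  0.006] [ 0.734 -0.014  1.148]
pen 154 px 251.0 138.6 ctr mid [0.5539 0.0007 0.577 ] med [0.6989 0.0023 0.0101] ext [0.336 0.123 1.142]
[ 0.386 -0.061  0.006] [0.722 0.062 1.148]
clamp 378 px 131.9 170.8 ctr mid [0.5298 0.2022 0.577 ] med [0.5958 0.3763 0.0121] ext [0.287 0.433 1.142]
[ 0.386 -0.014  0.006] [0.673 0.419 1.148]
glue 456 px 376.2 160.6 ctr mid [ 0.529  -0.2191  0.577 ] med [ 0.6045 -0.3543  0.0767] ext [0.286 0.41  1.142]
[ 0.386 -0.424  0.006] [ 0.672 -0.014  1.148]
cup 1254 px 367.0 123.3 ctr mid [ 0.6034 -0.2093  0.5769] med [ 0.728  -0.3566  0.0682] ext [0.435 0.39  1.142]
[ 0.386 -0.404  0.006] [ 0.821 -0.014  1.148]
```

View pics/crop0.png

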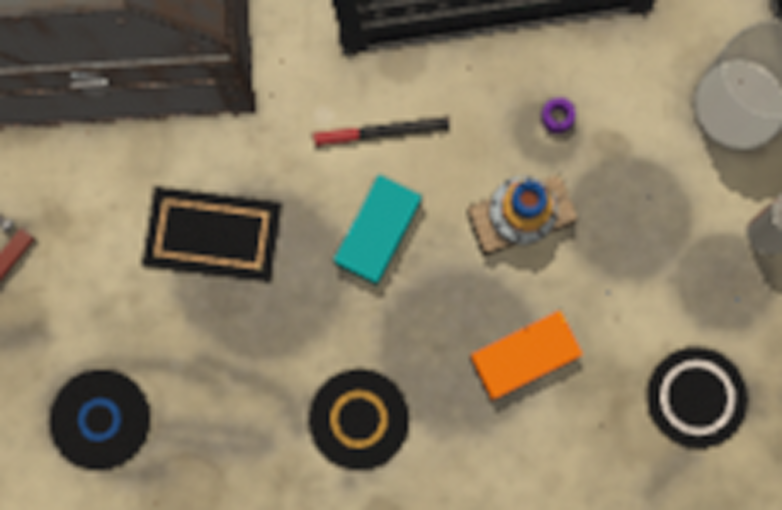

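Run:
```python
from h import *
from scipy.spatial.transform import Rotation as Ro
z=np.load('pics/top0.npz');im=z['im'];d=z['d'];W=world(d,z['K'],z['R'],z['t']);ok=d>.3
U,V=np.meshgrid(range(512),range(384));g=im.astype(int).sum(2)
def rect(m):
    P=W[m][:,:2].astype(np.float32);r=cv2.minAreaRect(P);return r,P.mean(0)
m=(U>178)&(U<228)&(V>150)&(V<186)&ok&(W[...,2]<.008)&(W[...,2]>-.003)
dark=(m&(g<170)).astype(np.uint8);dark=cv2.morphologyEx(dark,cv2.MORPH_CLOSE,np.ones((7,7)))
n,l,st,c=cv2.connectedComponentsWithStats(dark);k=1+st[1:,4].argmax();print('blockmat',rect((l==k)&m))
for nm,(u,v) in dict(c=(169,223),b=(245,223),f=(344,217)).items():
    q=((U-u)**2+(V-v)**2<22**2)&ok&(g<170);q=cv2.morphologyEx(q.astype(np.uint8),cv2.MORPH_CLOSE,np.ones((9,9)))>0
    P=W[q&ok][:,:2].astype(np.float32);print(nm,P.mean(0),cv2.minEnclosingCircle(P))
print('wr',len(W[ok]))
S=(U>265)&(U<325)&(V>140)&(V<190)&ok&(W[...,2]>.02)&(W[...,2]<.034);print('blk top',rect(S),np.median(W[S][:,2]))
for n,B in dict(turq=(235,148,270,188),orange=(275,190,315,222),purple=(295,125,315,143),pen=(228,130,275,148),clamp=(115,145,152,190),glue=(360,150,392,185)).items():
    R=(U>B[0])&(U<B[2])&(V>B[1])&(V<B[3])&(W[...,2]>.006)&ok;print(n,W[R].min(0).round(3),W[R].max(0).round(3))
s=monitor.get_state();print(Ro.from_rotvec(s['tool_rot']).as_matrix().round(3))
```

```text
blockmat (((0.6067444086074829, 0.15637028217315674), (0.11707102507352829, 0.07435832172632217), 82.49221801757812), array([0.60637987, 0.15619358], dtype=float32))
c [0.43780458 0.25511256] ((0.4380642771720886, 0.25579413771629333), 0.04483270272612572)
b [0.4357448  0.02210325] ((0.43593111634254456, 0.022413119673728943), 0.044263649731874466)
f [ 0.4521949  -0.28252235] ((0.4535427391529083, -0.28260916471481323), 0.0459318608045578)
wr 189836
blk top (((0.6143295168876648, -0.12672492861747742), (0.050917934626340866, 0.0901668518781662), 18.961177825927734), array([ 0.6142353 , -0.12297877], dtype=float32)) 0.027440325302276053
turq [ 0.555 -0.034  0.006] [0.653 0.044 0.035]
orange [ 0.451 -0.179  0.007] [ 0.527 -0.078  0.035]
purple [ 0.697 -0.176  0.006] [ 0.734 -0.147  0.024]
pen [ 0.683 -0.061  0.006] [0.722 0.062 0.016]
clamp [0.552 0.32  0.006] [0.673 0.419 0.028]
glue [ 0.581 -0.424  0.006] [ 0.656 -0.332  0.146]
[[ 0.436 -0.9   -0.001]
 [-0.9   -0.436  0.002]
 [-0.002 -0.    -1.   ]]
```

```bash
cat > go.py <<'E'
import sys,numpy as np
from workcell import monitor
from scipy.spatial.transform import Rotation as Ro
s=monitor.get_state();x,y,zz,yaw=map(float,sys.argv[1:5])
R=Ro.from_rotvec(s['tool_rot']).as_matrix()
c,si=np.cos(np.radians(yaw)),np.sin(np.radians(yaw))
T=np.array([[c,si,0],[si,-c,0],[0,0,-1]])
print('t',s['time'],'tcp',s['tcp_pos'].round(4),'w',round(s['gripper_width'],4),'F',s['wrist_force'].round(1))
print('dpos',(R.T@(np.array([x,y,zz])-s['tcp_pos'])).round(4),'rot',Ro.from_matrix(R.T@T).as_rotvec().round(4))
E
python3 go.py .617 -.126 .2 19
```

```text
t 0.1 tcp [ 0.2612 -0.5395  0.2305] w 0.0854 F [0.9 0.8 0. ]
dpos [-0.2171 -0.5004  0.031 ] rot [-1.4000e-03  1.2000e-03 -1.4516e+00]
```

{"fn": "arm_command", "kwargs": {"deltas": [{"delta_pos":[-0.217,-0.5,0.03],"rotation":[0,0,-1.45]},{"delta_pos":[-0.217,-0.5,0.03],"rotation":[0,0,-1.45]},{"delta_pos":[-0.217,-0.5,0.03],"rotation":[0,0,-1.45]},{"delta_pos":[-0.217,-0.5,0.03],"rotation":[0,0,-1.45]},{"delta_pos":[-0.217,-0.5,0.03],"rotation":[0,0,-1.45]}], "gripper": 0, "squeeze": 40}}

```text
time: 0.6
tcp_pos: [0.425, -0.349, 0.2172]
tool_rot: [-3.089, 0.569, 0.001]
wrist_force: [1.4, -0.2, 0.3]
gripper_width: 0.0852
```

```bash
python3 go.py .617 -.126 .2 19
```

```text
t 0.6 tcp [ 0.425  -0.349   0.2172] w 0.0852 F [ 1.4 -0.2  0.3]
dpos [ 0.1    -0.2768  0.0172] rot [-5.000e-04  4.000e-04 -6.959e-01]
```

{"fn": "arm_command", "kwargs": {"deltas": [{"delta_pos":[0.1,-0.277,0.017],"rotation":[0,0,-0.696]},{"delta_pos":[0.1,-0.277,0.017],"rotation":[0,0,-0.696]},{"delta_pos":[0.1,-0.277,0.017],"rotation":[0,0,-0.696]},{"delta_pos":[0.1,-0.277,0.017],"rotation":[0,0,-0.696]},{"delta_pos":[0.1,-0.277,0.017],"rotation":[0,0,-0.696]}]}}

```text
time: 1.1
tcp_pos: [0.5889, -0.1607, 0.2027]
tool_rot: [-3.098, -0.519, 0.001]
wrist_force: [0.5, -0.7, 0.1]
gripper_width: 0.0855
```

```bash
python3 go.py .6175 -.126 .2 19
```

```text
t 1.1 tcp [ 0.5889 -0.1607  0.2027] w 0.0855 F [ 0.5 -0.7  0.1]
dpos [ 0.0383 -0.0235  0.0027] rot [-0.0004  0.0006  0.    ]
```

{"fn": "arm_command", "kwargs": {"deltas": [{"delta_pos":[0.038,-0.0235,0.003],"rotation":[0,0,0]},{"delta_pos":[0.038,-0.0235,0.003],"rotation":[0,0,0]},{"delta_pos":[0.038,-0.0235,0.003],"rotation":[0,0,0]}]}}

```text
time: 1.4
tcp_pos: [0.6165, -0.1272, 0.1994]
tool_rot: [-3.099, -0.513, 0.002]
wrist_force: [0.2, -0.3, -0.4]
gripper_width: 0.0852
```

```bash
python3 - <<'E'
from h import *
im,d,c=snap('wrist','w1')
W=world(d,c['intrinsics'],c['R'],c['t'])
U,V=np.meshgrid(range(512),range(384))
N=(np.hypot(W[...,0]-.617,W[...,1]+.126)<.07)&(d>.05)
for lo,hi in((.02,.034),(.041,.051),(.061,.071),(.08,.092)):
    m=N&(W[...,2]>lo)&(W[...,2]<hi);P=W[m]
    print(m.sum(),np.median(P[:,2]),cv2.minEnclosingCircle(P[:,:2].astype(np.float32)),cv2.minAreaRect(P[:,:2].astype(np.float32)),U[m].mean(),V[m].mean())
E
python3 go.py .6175 -.126 .15 19
```

```text
1153 0.02853547386357412 ((0.6215550899505615, -0.1296728551387787), 0.04931987449526787) ((0.6216374039649963, -0.12957267463207245), (0.048409245908260345, 0.08923198282718658), 19.259536743164062) 253.24284475281874 172.0971379011275
916 0.0464402859830115 ((0.6213541030883789, -0.12929263710975647), 0.030409228056669235) ((0.6207408905029297, -0.12790822982788086), (0.06026224046945572, 0.05660256743431091), 17.16458511352539) 254.31659388646287 173.30786026200875
791 0.06621744133343144 ((0.6213125586509705, -0.13107271492481232), 0.022204570472240448) ((0.6202800869941711, -0.12978564202785492), (0.04410054162144661, 0.04087181016802788), 36.852272033691406) 251.34513274336283 185.46396965865992
646 0.08624271551214643 ((0.6226654052734375, -0.13055212795734406), 0.015464630909264088) ((0.622642457485199, -0.1305197775363922), (0.02946522645652294, 0.03045826591551304), 17.987810134887695) 255.0139318885449 195.3498452012384
t 1.45 tcp [ 0.6159 -0.1281  0.1996] w 0.0856 F [ 0.3 -1.1 -0.2]
dpos [ 0.0023 -0.0015  0.0496] rot [-0.0005  0.0016 -0.0048]
```

View pics/w1.png

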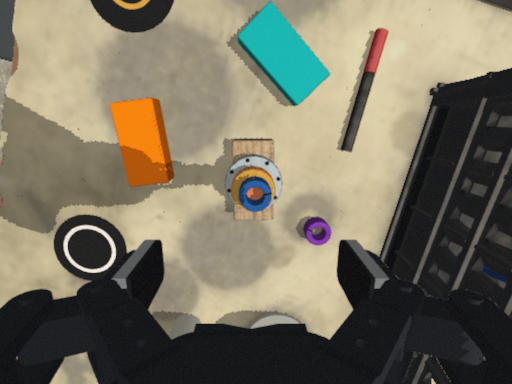

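The wrist view shows blue ring on brass on steel flange on brown block at (255,193), so the choice is confirmed. The two cameras disagree by about 5 mm, so I'll compare them on other objects.

Run:
```python
from h import *
for f in('top0','w1'):
    z=np.load(f'pics/{f}.npz');im=z['im'];d=z['d'];W=world(d,z['K'],z['R'],z['t']);h=cv2.cvtColor(im,cv2.COLOR_RGB2HSV).astype(int);H,S,V=h[...,0],h[...,1],h[...,2]
    for n,m,b in(('turq',(abs(H-88)<8)&(S>120),(.02,.034)),('orange',(abs(H-12)<5)&(S>180),(.02,.034)),('purple',(abs(H-138)<10)&(S>100),(.015,.026)),('fmat',(V>140)&(S<50)&(np.hypot(W[...,0]-.4525,W[...,1]+.2825)<.037),(-.01,.01))):
        m=m&(d>.1)&(W[...,2]>b[0])&(W[...,2]<b[1])&(abs(W[...,1])<.35)&(W[...,0]<.75)
        P=W[m][:,:2].astype(np.float32);r=cv2.minAreaRect(P);print(f,n,m.sum(),np.round(r[0],4),np.round(r[1],3),round(r[2],1),np.median(W[m][:,2]).round(4))
```

```text
top0 turq 410 [0.6047 0.0043] [0.044 0.09 ] 62.5 0.0275
top0 orange 419 [ 0.4893 -0.1271] [0.043 0.089] 26.0 0.0273
top0 purple 48 [ 0.7118 -0.1636] [0.025 0.03 ] 86.5 0.0191
top0 fmat 121 [ 0.4537 -0.283 ] [0.064 0.065] 40.7 0.0026
w1 turq 4463 [0.6085 0.0008] [0.045 0.089] 62.5 0.0287
w1 orange 3678 [ 0.4935 -0.1297] [0.046 0.089] 25.8 0.0286
w1 purple 350 [ 0.7152 -0.1665] [0.029 0.029] 41.1 0.0203
w1 fmat 622 [ 0.4543 -0.285 ] [0.066 0.066] 80.1 0.0038
```

```bash
python3 go.py .6195 -.128 .07 19
```

```text
t 1.45 tcp [ 0.6159 -0.1281  0.1996] w 0.0856 F [ 0.3 -1.1 -0.2]
dpos [0.0037 0.0011 0.1296] rot [-0.0005  0.0016 -0.0048]
```

{"fn": "arm_command", "kwargs": {"deltas": [{"delta_pos":[0.003,0.001,0.04],"rotation":[0,0,0]},{"delta_pos":[0.003,0.001,0.08],"rotation":[0,0,0]},{"delta_pos":[0.003,0.001,0.11],"rotation":[0,0,0]},{"delta_pos":[0.003,0.001,0.125],"rotation":[0,0,0]},{"delta_pos":[0.003,0.001,0.129],"rotation":[0,0,0]}]}}

```text
time: 1.95
tcp_pos: [0.6179, -0.129, 0.0696]
tool_rot: [-3.099, -0.507, 0.005]
wrist_force: [-0.9, 0.1, 0.4]
gripper_width: 0.0854
```

```bash
python3 go.py .6195 -.128 .07 19
```

```text
t 1.95 tcp [ 0.6179 -0.129   0.0696] w 0.0854 F [-0.9  0.1  0.4]
dpos [ 0.0019 -0.0004 -0.0004] rot [-0.002   0.0029 -0.0073]
```

Close on the collar.

{"fn": "arm_command", "kwargs": {"deltas": [{"delta_pos":[0.001,0,0],"rotation":[0,0,0]},{"delta_pos":[0.001,0,0],"rotation":[0,0,0]},{"delta_pos":[0.001,0,0],"rotation":[0,0,0]},{"delta_pos":[0.001,0,0],"rotation":[0,0,0]},{"delta_pos":[0.001,0,0],"rotation":[0,0,0]}], "gripper": 1, "squeeze": 30}}

```text
time: 2.45
tcp_pos: [0.6216, -0.1281, 0.0727]
tool_rot: [3.099, 0.51, 0.003]
wrist_force: [-1.7, 0.6, 4.4]
gripper_width: 0.0294
```

{"fn": "arm_command", "kwargs": {"deltas": [{"delta_pos":[0,0,0],"rotation":[0,0,0]},{"delta_pos":[0,0,-0.005],"rotation":[0,0,0]},{"delta_pos":[0,0,-0.02],"rotation":[0,0,0]},{"delta_pos":[0,0,-0.05],"rotation":[0,0,0]},{"delta_pos":[0,0,-0.08],"rotation":[0,0,0]}]}}

```text
time: 2.95
tcp_pos: [0.6204, -0.1276, 0.1527]
tool_rot: [-3.099, -0.51, 0.001]
wrist_force: [0.8, 0.3, -0.2]
gripper_width: 0.0292
```

```bash
python3 - <<'E'
from h import *
snap('wrist','w2');snap('top','t2')
im=cv2.imread('pics/t2.png')[100:250,140:370];cv2.imwrite('pics/t2c.png',cv2.resize(im,None,fx=3,fy=3,interpolation=cv2.INTER_CUBIC))
E
python3 go.py .440 .2535 .15 19
```

```text
t 3.05 tcp [ 0.6241 -0.1288  0.157 ] w 0.0293 F [-0.   0.4  0. ]
dpos [-0.0519 -0.4212  0.0043] rot [ 0.0055 -0.0075 -0.0054]
```

View pics/w2.png

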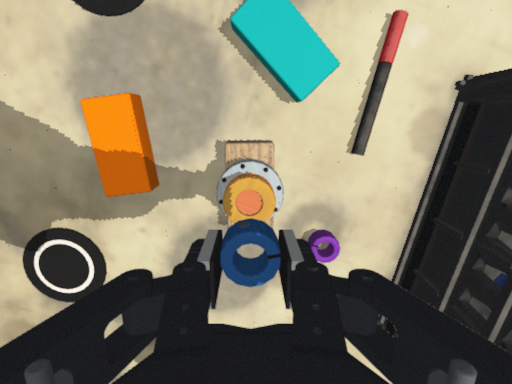

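Held collar is level at (250,252), rest of the stack undisturbed. The TCP readings jitter, so I'll check them.

{"fn": "arm_command", "kwargs": {"deltas": [{"delta_pos":[0,0,0],"rotation":[0,0,0]},{"delta_pos":[0,0,0],"rotation":[0,0,0]},{"delta_pos":[0,0,0],"rotation":[0,0,0]}]}}

```text
time: 3.35
tcp_pos: [0.6197, -0.1275, 0.1501]
tool_rot: [-3.099, -0.51, 0.003]
wrist_force: [-0.2, 0.3, -1.3]
gripper_width: 0.0296
```

```bash
python3 - <<'E'
from h import *
for i in range(4):
    s=monitor.get_state();c=calibration('wrist');print(s['time'],s['tcp_pos'].round(4),s['joint_velocities'].round(3),s['tool_rot'].round(3),c['t'].round(4) if hasattr(c['t'],'round') else c['t']);im,d=camera('wrist')
    np.savez(f'pics/h{i}.npz',d=d,im=im,K=c['intrinsics'],R=c['R'],t=c['t'])
    W=world(d,c['intrinsics'],c['R'],c['t'])
    h=cv2.cvtColor(im,cv2.COLOR_RGB2HSV).astype(int)
    m=(abs(h[...,0]-108)<10)&(h[...,1]>120)&(d>.05)&(W[...,2]>.1)
    P=W[m];print(m.sum(),P.min(0).round(4),P.max(0).round(4))
    top=m&(W[...,2]>np.percentile(P[:,2],60)-.003); print(cv2.minEnclosingCircle(W[top][:,:2].astype(np.float32)),np.median(W[top][:,2]))
E
python3 go.py .440 .2535 .15 19
```

```text
3.35 [ 0.6197 -0.1275  0.1501] [-0.002  0.004 -0.002  0.    -0.001 -0.   ] [-3.099e+00 -5.100e-01  3.000e-03] [-0.5467 -0.3214  0.218 ]
2818 [ 0.6053 -0.1439  0.1001] [ 0.8214 -0.1141  0.1666]
((0.6207417845726013, -0.12911094725131989), 0.015573892742395401) 0.1635626952279587
3.4 [ 0.6198 -0.1275  0.15  ] [ 0.001  0.002 -0.001 -0.001 -0.001  0.   ] [-3.099e+00 -5.100e-01  3.000e-03] [-0.5468 -0.3214  0.218 ]
2823 [ 0.6054 -0.1442  0.1001] [ 0.8211 -0.1141  0.1661]
((0.6207813620567322, -0.12915697693824768), 0.015562649816274643) 0.16355037772609146
3.45 [ 0.62   -0.1276  0.1501] [-0.001  0.001 -0.005  0.    -0.002  0.001] [-3.099e+00 -5.100e-01  3.000e-03] [-0.5469 -0.3215  0.2179]
2819 [ 0.6054 -0.1447  0.1002] [ 0.8211 -0.1052  0.242 ]
((0.6235998868942261, -0.1238364577293396), 0.021384520456194878) 0.16362082570242048
3.5 [ 0.6201 -0.1276  0.1502] [ 0.    -0.002 -0.006 -0.001 -0.001  0.002] [-3.099e+00 -5.100e-01  2.000e-03] [-0.5471 -0.3216  0.2178]
2808 [ 0.6056 -0.1443  0.1001] [ 0.8214 -0.1144  0.1662]
((0.6213021278381348, -0.12945649027824402), 0.015627117827534676) 0.16378415995193701
t 3.55 tcp [ 0.6203 -0.1277  0.1504] w 0.0297 F [ 0.9 -0.2 -0. ]
dpos [-0.0487 -0.4188  0.0008] rot [-0.001   0.0011 -0.0057]
```

{"fn": "arm_command", "kwargs": {"deltas": [{"delta_pos":[-0.003,-0.03,0],"rotation":[0,0,0]},{"delta_pos":[-0.01,-0.075,0],"rotation":[0,0,0]},{"delta_pos":[-0.015,-0.12,0],"rotation":[0,0,0]},{"delta_pos":[-0.02,-0.165,0],"rotation":[0,0,0]},{"delta_pos":[-0.025,-0.21,0],"rotation":[0,0,0]}]}}

```text
time: 4.05
tcp_pos: [0.5288, 0.0644, 0.151]
tool_rot: [-3.1, -0.509, 0.0]
wrist_force: [0.5, 0.9, -0.6]
gripper_width: 0.0295
```

{"fn": "arm_command", "kwargs": {"deltas": [{"delta_pos":[-0.005,-0.045,0],"rotation":[0,0,0]},{"delta_pos":[-0.01,-0.09,0],"rotation":[0,0,0]},{"delta_pos":[-0.016,-0.135,0],"rotation":[0,0,0]},{"delta_pos":[-0.021,-0.175,0],"rotation":[0,0,0]},{"delta_pos":[-0.024,-0.209,0],"rotation":[0,0,0]}]}}

```text
time: 4.55
tcp_pos: [0.4386, 0.2551, 0.1511]
tool_rot: [-3.1, -0.511, 0.001]
wrist_force: [0.7, -0.2, -0.1]
gripper_width: 0.0294
```

{"fn": "arm_command", "kwargs": {"deltas": [{"delta_pos":[0,0,0.03],"rotation":[0,0,0]},{"delta_pos":[0,0,0.06],"rotation":[0,0,0]},{"delta_pos":[0,0,0.08],"rotation":[0,0,0]},{"delta_pos":[0,0,0.08],"rotation":[0,0,0]},{"delta_pos":[0,0,0.08],"rotation":[0,0,0]}]}}

```text
time: 5.05
tcp_pos: [0.44, 0.2534, 0.0712]
tool_rot: [3.1, 0.51, -0.001]
wrist_force: [0.4, 0.3, -0.5]
gripper_width: 0.0296
```

```bash
python3 - <<'E'
from h import *
snap('wrist','w3')
E
python3 go.py .440 .2535 .012 19
```

```text
t 5.1 tcp [0.4407 0.2536 0.0718] w 0.0297 F [-1.1  0.2  0.3]
dpos [-0.0008 -0.0001  0.0598] rot [-0.0002 -0.0008 -0.0058]
```

View pics/w3.png

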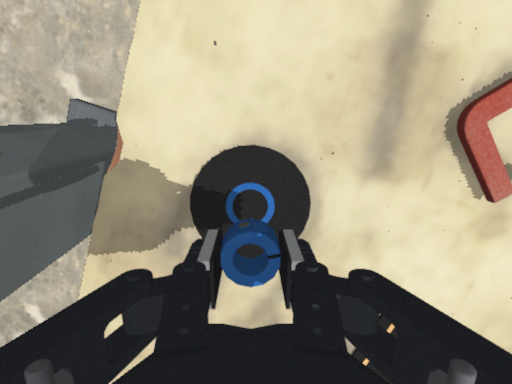

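Mat ring is centred at (250,203) and the held collar at (251,252), so I compare them in world coordinates.

```bash
cat > rel.py <<'E'
import sys
from h import *
z=np.load(f'pics/{sys.argv[1]}.npz');im=z['im'];d=z['d'];W=world(d,z['K'],z['R'],z['t']);h=cv2.cvtColor(im,cv2.COLOR_RGB2HSV).astype(int)
H0,S0,zlo=map(float,sys.argv[2:5])
m=(abs(h[...,0]-H0)<9)&(h[...,1]>S0)&(d>.05) if H0>=0 else (h[...,1]<60)&(h[...,2]>120)&(d>.05)
lim=np.array([float(v) for v in sys.argv[5:7]]);m&=np.hypot(W[...,0]-lim[0],W[...,1]-lim[1])<.05
for n,k in(('mat',m&(abs(W[...,2]-.003)<.006)),('held',m&(W[...,2]>zlo))):
    P=W[k]
    if len(P)<10: print(n,'none');continue
    if n=='held':
        t=np.percentile(P[:,2],80);P=P[abs(P[:,2]-t)<.003]
    r=cv2.minEnclosingCircle(P[:,:2].astype(np.float32));q=cv2.minAreaRect(P[:,:2].astype(np.float32));print(n,len(P),np.round(r[0],4),round(r[1],4),'rect',np.round(q[0],4),np.round(q[1],4),'z',np.median(P[:,2]).round(4))
E
python3 rel.py w3 108 110 .06 .44 .2535
```

```text
mat 825 [0.4451 0.2418] 0.0314 rect [0.4432 0.241 ] [0.0426 0.0621] z 0.0038
held 1871 [0.441 0.252] 0.0155 rect [0.4414 0.2519] [0.0295 0.0296] z 0.0848
```

```bash
sed -i "s/^lim=/m\&=h[...,2]>100\nlim=/" rel.py; python3 rel.py w3 108 110 .06 .44 .2535; python3 go.py .441 .2545 .012 19
```

```text
mat 674 [0.4405 0.2538] 0.0187 rect [0.4397 0.2559] [0.0365 0.0321] z 0.0038
held 1579 [0.4414 0.2517] 0.015 rect [0.4413 0.2515] [0.0289 0.0292] z 0.0849
t 5.1 tcp [0.4407 0.2536 0.0718] w 0.0297 F [-1.1  0.2  0.3]
dpos [ 0.0005 -0.0008  0.0598] rot [-0.0002 -0.0008 -0.0058]
```

{"fn": "arm_command", "kwargs": {"deltas": [{"delta_pos":[0,-0.002,0.02],"rotation":[0,0,0]},{"delta_pos":[0,-0.002,0.04],"rotation":[0,0,0]},{"delta_pos":[0,-0.002,0.052],"rotation":[0,0,0]},{"delta_pos":[0,-0.002,0.057],"rotation":[0,0,0]},{"delta_pos":[0,-0.002,0.059],"rotation":[0,0,0]}]}}

```text
time: 5.6
tcp_pos: [0.4398, 0.2554, 0.0124]
tool_rot: [-3.1, -0.51, -0.001]
wrist_force: [0.5, -1.0, 0.3]
gripper_width: 0.0296
```

{"fn": "arm_command", "kwargs": {"deltas": [{"delta_pos":[0,0,0.001],"rotation":[0,0,0]},{"delta_pos":[0,0,0.0015],"rotation":[0,0,0]},{"delta_pos":[0,0,0.002],"rotation":[0,0,0]},{"delta_pos":[0,0,0.002],"rotation":[0,0,0]}]}}

```text
time: 6.0
tcp_pos: [0.4396, 0.2554, 0.0105]
tool_rot: [-3.1, -0.51, -0.001]
wrist_force: [0.4, 0.4, -0.7]
gripper_width: 0.0295
```

{"fn": "arm_command", "kwargs": {"deltas": [{"delta_pos":[0,0,0.0005],"rotation":[0,0,0]},{"delta_pos":[0,0,0.001],"rotation":[0,0,0]},{"delta_pos":[0,0,0.0015],"rotation":[0,0,0]},{"delta_pos":[0,0,0.002],"rotation":[0,0,0]}]}}

```text
time: 6.4
tcp_pos: [0.4396, 0.2554, 0.0095]
tool_rot: [-3.1, -0.51, -0.001]
wrist_force: [-5.4, -2.0, 23.9]
gripper_width: 0.0296
```

Contact at 24 N. I ease up 0.5 mm and release.

{"fn": "arm_command", "kwargs": {"deltas": [{"delta_pos":[0,0,-0.0005],"rotation":[0,0,0]},{"delta_pos":[0,0,-0.0005],"rotation":[0,0,0]}]}}

```text
time: 6.6
tcp_pos: [0.4396, 0.2554, 0.0096]
tool_rot: [-3.1, -0.51, -0.001]
wrist_force: [-1.0, -1.0, 11.8]
gripper_width: 0.0291
```

{"fn": "arm_command", "kwargs": {"deltas": [{"delta_pos":[0,0,-0.0005],"rotation":[0,0,0]},{"delta_pos":[0,0,-0.0005],"rotation":[0,0,0]},{"delta_pos":[0,0,-0.0005],"rotation":[0,0,0]},{"delta_pos":[0,0,-0.0005],"rotation":[0,0,0]},{"delta_pos":[0,0,-0.0005],"rotation":[0,0,0]}], "gripper": 0}}

```text
time: 7.1
tcp_pos: [0.4393, 0.2553, 0.009]
tool_rot: [-3.1, -0.51, 0.0]
wrist_force: [0.4, -0.8, 0.7]
gripper_width: 0.0855
```

{"fn": "arm_command", "kwargs": {"deltas": [{"delta_pos":[0,0,-0.02],"rotation":[0,0,0]},{"delta_pos":[0,0,-0.06],"rotation":[0,0,0]},{"delta_pos":[0,0,-0.11],"rotation":[0,0,0]},{"delta_pos":[0,0,-0.14],"rotation":[0,0,0]},{"delta_pos":[0,0,-0.14],"rotation":[0,0,0]}]}}

```text
time: 7.6
tcp_pos: [0.4426, 0.2567, 0.1536]
tool_rot: [-3.098, -0.51, -0.014]
wrist_force: [0.1, 0.1, -1.2]
gripper_width: 0.0853
```

```bash
python3 - <<'E'
from h import *
snap('wrist','w4')
E
python3 rel.py w4 108 110 .015 .44 .2535; python3 go.py .6195 -.128 .13 19
```

```text
mat 181 [0.4406 0.2542] 0.0183 rect [0.4389 0.2591] [0.0354 0.0251] z 0.0038
held 490 [0.4411 0.2535] 0.0152 rect [0.4411 0.2532] [0.0295 0.029 ] z 0.0234
t 7.65 tcp [0.4411 0.256  0.1513] w 0.0853 F [ 0.7 -0.8 -0.7]
dpos [0.0459 0.4209 0.0214] rot [-0.0004 -0.0052 -0.0056]
```

View pics/w4.png

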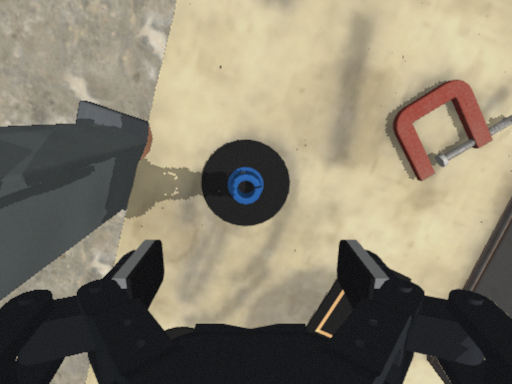

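Collar lies centred on its ring (246,186), within about 1 mm. Back to the stack for the bush.

{"fn": "arm_command", "kwargs": {"deltas": [{"delta_pos":[0.004,0.03,-0.005],"rotation":[0,0,0]},{"delta_pos":[0.009,0.078,-0.005],"rotation":[0,0,0]},{"delta_pos":[0.014,0.126,-0.005],"rotation":[0,0,0]},{"delta_pos":[0.019,0.174,0],"rotation":[0,0,0]},{"delta_pos":[0.024,0.22,0.01],"rotation":[0,0,0]}]}}

```text
time: 8.15
tcp_pos: [0.5327, 0.0527, 0.138]
tool_rot: [-3.1, -0.51, 0.002]
wrist_force: [1.1, -0.2, -0.2]
gripper_width: 0.0854
```

```bash
python3 go.py .6195 -.1285 .13 19
```

```text
t 8.15 tcp [0.5327 0.0527 0.138 ] w 0.0854 F [ 1.1 -0.2 -0.2]
dpos [0.0242 0.1995 0.0078] rot [-0.0005  0.001  -0.0056]
```

{"fn": "arm_command", "kwargs": {"deltas": [{"delta_pos":[0.006,0.05,0.008],"rotation":[0,0,0]},{"delta_pos":[0.012,0.1,0.008],"rotation":[0,0,0]},{"delta_pos":[0.018,0.15,0.008],"rotation":[0,0,0]},{"delta_pos":[0.023,0.185,0.008],"rotation":[0,0,0]},{"delta_pos":[0.024,0.198,0.008],"rotation":[0,0,0]}]}}

```text
time: 8.65
tcp_pos: [0.6197, -0.1289, 0.1291]
tool_rot: [3.1, 0.505, -0.002]
wrist_force: [0.2, 0.7, -0.5]
gripper_width: 0.0858
```

{"fn": "arm_command", "kwargs": {"deltas": [{"delta_pos":[0,0,0],"rotation":[0,0,0]},{"delta_pos":[0,0,0],"rotation":[0,0,0]},{"delta_pos":[0,0,0],"rotation":[0,0,0]}]}}

```text
time: 8.95
tcp_pos: [0.6174, -0.1233, 0.1305]
tool_rot: [-3.098, -0.512, 0.003]
wrist_force: [0.4, 0.3, 0.1]
gripper_width: 0.0853
```

```bash
python3 go.py .6195 -.1285 .052 19
python3 - <<'E'
from h import *
im,d,c=snap('wrist','w5')
W=world(d,c['intrinsics'],c['R'],c['t'])
N=(np.hypot(W[...,0]-.617,W[...,1]+.126)<.07)&(d>.05)
for lo,hi in((.02,.034),(.041,.051),(.061,.071)):
    m=N&(W[...,2]>lo)&(W[...,2]<hi);P=W[m]
    print(m.sum(),np.median(P[:,2]),cv2.minEnclosingCircle(P[:,:2].astype(np.float32)),cv2.minAreaRect(P[:,:2].astype(np.float32)))
E
```

```text
t 8.95 tcp [ 0.6174 -0.1233  0.1305] w 0.0853 F [0.4 0.3 0.1]
dpos [0.0005 0.0058 0.0785] rot [-0.0019  0.0017 -0.0042]
1614 0.028568719438233997 ((0.6211758852005005, -0.1299128383398056), 0.049390263855457306) ((0.621110200881958, -0.1301579624414444), (0.04776102676987648, 0.09022857993841171), 19.47081756591797)
1418 0.046496176642793284 ((0.6210122108459473, -0.12921634316444397), 0.030319873243570328) ((0.6199873685836792, -0.12423114478588104), (0.05971050262451172, 0.05008083954453468), 15.352642059326172)
2518 0.06616121048395099 ((0.6210759878158569, -0.13094817101955414), 0.02229323610663414) ((0.6208422183990479, -0.1306489259004593), (0.04356992617249489, 0.04311271384358406), 44.642398834228516)
```

```bash
python3 go.py .620 -.130 .052 19
```

```text
t 9.0 tcp [ 0.6177 -0.1234  0.1308] w 0.0852 F [ 0.4  0.2 -0. ]
dpos [0.0001 0.0071 0.0788] rot [-0.0013  0.0011 -0.004 ]
```

{"fn": "arm_command", "kwargs": {"deltas": [{"delta_pos":[0,0.007,0.03],"rotation":[0,0,0]},{"delta_pos":[0,0.007,0.055],"rotation":[0,0,0]},{"delta_pos":[0,0.007,0.07],"rotation":[0,0,0]},{"delta_pos":[0,0.007,0.077],"rotation":[0,0,0]},{"delta_pos":[0,0.007,0.078],"rotation":[0,0,0]}]}}

```text
time: 9.5
tcp_pos: [0.6204, -0.1311, 0.0526]
tool_rot: [-3.099, -0.511, 0.002]
wrist_force: [0.8, 0.3, 0.5]
gripper_width: 0.0855
```

{"fn": "arm_command", "kwargs": {"deltas": [{"delta_pos":[0,0,0],"rotation":[0,0,0]},{"delta_pos":[0,0,0],"rotation":[0,0,0]},{"delta_pos":[0,0,0],"rotation":[0,0,0]},{"delta_pos":[0,0,0],"rotation":[0,0,0]},{"delta_pos":[0,0,0],"rotation":[0,0,0]}], "gripper": 1, "squeeze": 40}}

```text
time: 10.0
tcp_pos: [0.6218, -0.1322, 0.0545]
tool_rot: [3.099, 0.51, 0.003]
wrist_force: [-1.5, 0.6, 5.5]
gripper_width: 0.042
```

{"fn": "arm_command", "kwargs": {"deltas": [{"delta_pos":[0,0,0],"rotation":[0,0,0]},{"delta_pos":[0,0,-0.005],"rotation":[0,0,0]},{"delta_pos":[0,0,-0.02],"rotation":[0,0,0]},{"delta_pos":[0,0,-0.05],"rotation":[0,0,0]},{"delta_pos":[0,0,-0.08],"rotation":[0,0,0]}]}}

```text
time: 10.5
tcp_pos: [0.6206, -0.1318, 0.1345]
tool_rot: [-3.099, -0.51, 0.001]
wrist_force: [0.4, -0.5, -1.2]
gripper_width: 0.0423
```

```bash
python3 - <<'E'
from h import *
snap('wrist','w6')
E
python3 go.py .438 .0215 .13 19
```

```text
t 10.55 tcp [ 0.624  -0.1328  0.1403] w 0.0418 F [ 1.4 -0.4  2.8]
dpos [-0.1268 -0.2058  0.0086] rot [ 0.0046 -0.0062 -0.0055]
```

View pics/w6.png

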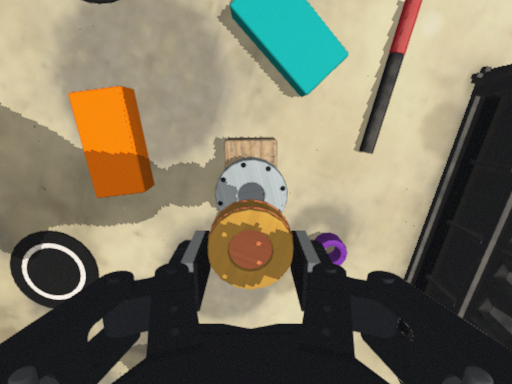

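Bush held level at (250,245); flange stayed on the block. Carrying it to the brass mat.

{"fn": "arm_command", "kwargs": {"deltas": [{"delta_pos":[-0.016,-0.026,0],"rotation":[0,0,0]},{"delta_pos":[-0.036,-0.06,0],"rotation":[0,0,0]},{"delta_pos":[-0.058,-0.097,0],"rotation":[0,0,0]},{"delta_pos":[-0.08,-0.133,0],"rotation":[0,0,0]},{"delta_pos":[-0.1,-0.166,0],"rotation":[0,0,0]}]}}

```text
time: 11.05
tcp_pos: [0.4716, -0.0057, 0.134]
tool_rot: [-3.1, -0.509, -0.001]
wrist_force: [0.5, 1.5, -0.8]
gripper_width: 0.0421
```

{"fn": "arm_command", "kwargs": {"deltas": [{"delta_pos":[-0.015,-0.025,0],"rotation":[0,0,0]},{"delta_pos":[-0.022,-0.037,0.02],"rotation":[0,0,0]},{"delta_pos":[-0.022,-0.037,0.05],"rotation":[0,0,0]},{"delta_pos":[-0.022,-0.037,0.065],"rotation":[0,0,0]},{"delta_pos":[-0.022,-0.037,0.065],"rotation":[0,0,0]}]}}

```text
time: 11.55
tcp_pos: [0.4393, 0.0216, 0.0674]
tool_rot: [-3.099, -0.51, 0.004]
wrist_force: [-0.2, 0.4, -0.3]
gripper_width: 0.042
```

{"fn": "arm_command", "kwargs": {"deltas": [{"delta_pos":[0,0,0],"rotation":[0,0,0]},{"delta_pos":[0,0,0],"rotation":[0,0,0]}]}}

```text
time: 11.75
tcp_pos: [0.4416, 0.0211, 0.0693]
tool_rot: [3.099, 0.51, 0.003]
wrist_force: [0.3, -0.5, -1.6]
gripper_width: 0.0419
```

```bash
python3 - <<'E'
from h import *
snap('wrist','w7')
E
python3 rel.py w7 18 130 .04 .438 .0215
python3 go.py .438 .0215 .012 19
```

```text
mat 794 [0.436  0.0167] 0.0291 rect [0.4314 0.0239] [0.0564 0.0353] z 0.0038
held 4252 [0.4413 0.0232] 0.0221 rect [0.4414 0.023 ] [0.0417 0.0431] z 0.0811
t 11.8 tcp [0.4416 0.0211 0.0693] w 0.0418 F [ 0.8 -0.7 -0.7]
dpos [-0.0034 -0.0016  0.0572] rot [ 0.0009 -0.0021 -0.0058]
```

View pics/w7.png

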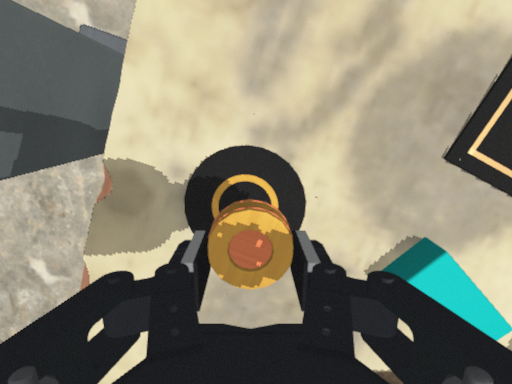

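```bash
cat > matfit.py <<'E'
import sys
from h import *
from scipy.optimize import least_squares
def fit(f,x,y,r=.046):
    z=np.load(f'pics/{f}.npz');im=z['im'];d=z['d'];W=world(d,z['K'],z['R'],z['t']);g=im.astype(int).max(2)
    # ray-plane at z=.003
    h0=.0035
    R=np.array(z['R']);t=np.array(z['t']);K=z['K'];C=-R.T@t
    dark=((g<75)&(abs(W[...,2]-.003)<.006)&(np.hypot(W[...,0]-x,W[...,1]-y)<.06)).astype(np.uint8)
    n,l,st,c=cv2.connectedComponentsWithStats(dark);k=1+st[1:,4].argmax();m=(l==k)
    bg=(g>120)&(abs(W[...,2])<.006)
    # edge: dark pixels adjacent to bright bench, far from centre
    e=m&(cv2.dilate(bg.astype(np.uint8),np.ones((3,3)))>0)
    P=W[e][:,:2];P=P[np.hypot(P[:,0]-x,P[:,1]-y)>.038]
    s=least_squares(lambda p:np.hypot(P[:,0]-p[0],P[:,1]-p[1])-r,[x,y],loss='soft_l1',f_scale=.001)
    print('matfit',len(P),s.x.round(4),'rms',np.sqrt(np.median(s.fun**2)).round(4));return s.x
if __name__=='__main__': fit(sys.argv[1],float(sys.argv[2]),float(sys.argv[3]))
E
python3 matfit.py w7 .438 .0215; python3 matfit.py w4 .44 .2535
```

```text
matfit 183 [0.4382 0.0188] rms 0.0004
matfit 182 [0.4397 0.2533] rms 0.0011
```

{"fn": "arm_command", "kwargs": {"deltas": [{"delta_pos":[-0.004,0.002,0.02],"rotation":[0,0,0]},{"delta_pos":[-0.004,0.002,0.04],"rotation":[0,0,0]},{"delta_pos":[-0.004,0.002,0.049],"rotation":[0,0,0]},{"delta_pos":[-0.004,0.002,0.052],"rotation":[0,0,0]},{"delta_pos":[-0.004,0.002,0.053],"rotation":[0,0,0]}]}}

```text
time: 12.3
tcp_pos: [0.4377, 0.0181, 0.0154]
tool_rot: [-3.1, -0.51, -0.001]
wrist_force: [0.8, 0.1, -0.6]
gripper_width: 0.0418
```

{"fn": "arm_command", "kwargs": {"deltas": [{"delta_pos":[0,0,0.0005],"rotation":[0,0,0]},{"delta_pos":[0,0,0.001],"rotation":[0,0,0]},{"delta_pos":[0,0,0.0015],"rotation":[0,0,0]}]}}

```text
time: 12.6
tcp_pos: [0.4377, 0.0181, 0.0141]
tool_rot: [3.1, 0.51, 0.002]
wrist_force: [-0.4, 0.5, -0.0]
gripper_width: 0.042
```

{"fn": "arm_command", "kwargs": {"deltas": [{"delta_pos":[0,0,0.0005],"rotation":[0,0,0]},{"delta_pos":[0,0,0.001],"rotation":[0,0,0]},{"delta_pos":[0,0,0.0015],"rotation":[0,0,0]},{"delta_pos":[0,0,0.002],"rotation":[0,0,0]}]}}

```text
time: 13.0
tcp_pos: [0.4373, 0.0182, 0.0116]
tool_rot: [-3.1, -0.51, 0.0]
wrist_force: [-1.0, -0.9, -0.9]
gripper_width: 0.0422
```

{"fn": "arm_command", "kwargs": {"deltas": [{"delta_pos":[0,0,0.0005],"rotation":[0,0,0]},{"delta_pos":[0,0,0.001],"rotation":[0,0,0]},{"delta_pos":[0,0,0.001],"rotation":[0,0,0]}]}}

```text
time: 13.3
tcp_pos: [0.4373, 0.0181, 0.0114]
tool_rot: [-3.1, -0.51, -0.0]
wrist_force: [-2.1, -0.6, 14.2]
gripper_width: 0.0425
```

Contact at 14 N, release.

{"fn": "arm_command", "kwargs": {"deltas": [{"delta_pos":[0,0,0],"rotation":[0,0,0]},{"delta_pos":[0,0,0],"rotation":[0,0,0]},{"delta_pos":[0,0,0],"rotation":[0,0,0]},{"delta_pos":[0,0,0],"rotation":[0,0,0]},{"delta_pos":[0,0,0],"rotation":[0,0,0]}], "gripper": 0}}

```text
time: 13.8
tcp_pos: [0.4372, 0.0182, 0.0105]
tool_rot: [-3.1, -0.51, 0.0]
wrist_force: [0.8, -0.3, -0.7]
gripper_width: 0.0855
```

{"fn": "arm_command", "kwargs": {"deltas": [{"delta_pos":[0,0,-0.02],"rotation":[0,0,0]},{"delta_pos":[0,0,-0.06],"rotation":[0,0,0]},{"delta_pos":[0,0,-0.1],"rotation":[0,0,0]},{"delta_pos":[0,0,-0.12],"rotation":[0,0,0]},{"delta_pos":[0,0,-0.12],"rotation":[0,0,0]}]}}

```text
time: 14.3
tcp_pos: [0.4396, 0.0179, 0.1334]
tool_rot: [3.098, 0.51, 0.01]
wrist_force: [0.6, -0.4, -1.0]
gripper_width: 0.0857
```

```bash
python3 - <<'E'
from h import *
snap('wrist','w8')
E
python3 rel.py w8 18 130 .015 .438 .0215;python3 matfit.py w8 .438 .0215
python3 go.py .6205 -.1295 .12 19
```

```text
mat 337 [0.4378 0.0184] 0.0271 rect [0.4368 0.0216] [0.0496 0.0458] z 0.0039
held 1462 [0.4377 0.0196] 0.0222 rect [0.4374 0.0199] [0.0435 0.0426] z 0.0234
matfit 237 [0.4376 0.02  ] rms 0.0012
t 14.35 tcp [0.4384 0.018  0.1318] w 0.0851 F [-0.1  0.4 -0.4]
dpos [0.1252 0.1981 0.0125] rot [ 0.0014 -0.0032 -0.0056]
```

View pics/w8.png

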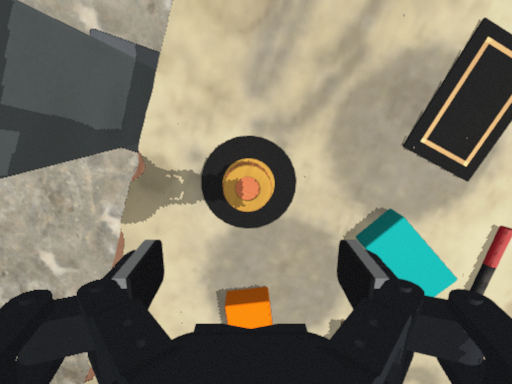

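Bush is centred (248,186), about 1 mm off. Now the flange.

{"fn": "arm_command", "kwargs": {"deltas": [{"delta_pos":[0.016,0.025,0],"rotation":[0,0,0]},{"delta_pos":[0.039,0.063,0],"rotation":[0,0,0]},{"delta_pos":[0.062,0.1,0],"rotation":[0,0,0]},{"delta_pos":[0.086,0.138,0],"rotation":[0,0,0]},{"delta_pos":[0.108,0.172,0],"rotation":[0,0,0]}]}}

```text
time: 14.85
tcp_pos: [0.5951, -0.1114, 0.1284]
tool_rot: [-3.099, -0.509, 0.004]
wrist_force: [1.2, -0.0, 0.2]
gripper_width: 0.0854
```

```bash
python3 go.py .6205 -.1295 .12 19
```

```text
t 14.85 tcp [ 0.5951 -0.1114  0.1284] w 0.0854 F [ 1.2 -0.   0.2]
dpos [0.0183 0.0253 0.0083] rot [-0.0017  0.0023 -0.006 ]
```

{"fn": "arm_command", "kwargs": {"deltas": [{"delta_pos":[0.017,0.027,0.02],"rotation":[0,0,0]},{"delta_pos":[0.017,0.027,0.03],"rotation":[0,0,0]},{"delta_pos":[0.017,0.027,0.03],"rotation":[0,0,0]},{"delta_pos":[0.017,0.027,0.03],"rotation":[0,0,0]},{"delta_pos":[0.017,0.027,0.03],"rotation":[0,0,0]}]}}

```text
time: 15.35
tcp_pos: [0.6184, -0.1294, 0.1006]
tool_rot: [-3.099, -0.511, 0.002]
wrist_force: [0.4, 0.1, 0.0]
gripper_width: 0.0853
```

```bash
python3 go.py .6205 -.1295 .03 19
```

```text
t 15.35 tcp [ 0.6184 -0.1294  0.1006] w 0.0853 F [0.4 0.1 0. ]
dpos [0.0021 0.0008 0.0706] rot [-0.0009  0.0009 -0.005 ]
```

{"fn": "arm_command", "kwargs": {"deltas": [{"delta_pos":[0.001,0.001,0.025],"rotation":[0,0,0]},{"delta_pos":[0.001,0.001,0.05],"rotation":[0,0,0]},{"delta_pos":[0.001,0.001,0.063],"rotation":[0,0,0]},{"delta_pos":[0.001,0.001,0.068],"rotation":[0,0,0]},{"delta_pos":[0.001,0.001,0.07],"rotation":[0,0,0]}]}}

```text
time: 15.85
tcp_pos: [0.6206, -0.1307, 0.0308]
tool_rot: [-3.1, -0.51, 0.0]
wrist_force: [0.5, 0.3, 0.2]
gripper_width: 0.0853
```

{"fn": "arm_command", "kwargs": {"deltas": [{"delta_pos":[0,0,0],"rotation":[0,0,0]},{"delta_pos":[0,0,0],"rotation":[0,0,0]},{"delta_pos":[0,0,0],"rotation":[0,0,0]},{"delta_pos":[0,0,0],"rotation":[0,0,0]},{"delta_pos":[0,0,0],"rotation":[0,0,0]}], "gripper": 1, "squeeze": 60}}

```text
time: 16.35
tcp_pos: [0.6213, -0.1312, 0.0323]
tool_rot: [3.099, 0.51, 0.002]
wrist_force: [-2.5, 0.4, 6.5]
gripper_width: 0.0574
```

{"fn": "arm_command", "kwargs": {"deltas": [{"delta_pos":[0,0,0],"rotation":[0,0,0]},{"delta_pos":[0,0,-0.005],"rotation":[0,0,0]},{"delta_pos":[0,0,-0.02],"rotation":[0,0,0]},{"delta_pos":[0,0,-0.05],"rotation":[0,0,0]},{"delta_pos":[0,0,-0.08],"rotation":[0,0,0]}]}}

```text
time: 16.85
tcp_pos: [0.6201, -0.1308, 0.1118]
tool_rot: [-3.099, -0.51, 0.002]
wrist_force: [0.6, 0.3, -3.1]
gripper_width: 0.0576
```

```bash
python3 - <<'E'
from h import *
snap('wrist','w9')
E
python3 go.py .4545 -.284 .11 19
```

```text
t 16.9 tcp [ 0.6236 -0.1318  0.1176] w 0.0572 F [ 1.8 -1.1  0.3]
dpos [-0.2089  0.09    0.0068] rot [ 0.0043 -0.0059 -0.0055]
```

View pics/w9.png

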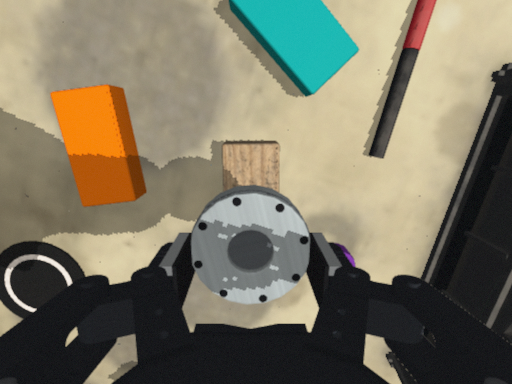

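Flange held level at (250,246), block left in place. To the white mat.

{"fn": "arm_command", "kwargs": {"deltas": [{"delta_pos":[-0.026,0.011,0],"rotation":[0,0,0]},{"delta_pos":[-0.064,0.028,0],"rotation":[0,0,0]},{"delta_pos":[-0.104,0.046,0],"rotation":[0,0,0]},{"delta_pos":[-0.144,0.063,0],"rotation":[0,0,0]},{"delta_pos":[-0.178,0.078,0],"rotation":[0,0,0]}]}}

```text
time: 17.4
tcp_pos: [0.4754, -0.2629, 0.1112]
tool_rot: [3.1, 0.51, 0.0]
wrist_force: [1.0, -0.7, -3.3]
gripper_width: 0.0577
```

{"fn": "arm_command", "kwargs": {"deltas": [{"delta_pos":[-0.022,0.01,0],"rotation":[0,0,0]},{"delta_pos":[-0.028,0.013,0.02],"rotation":[0,0,0]},{"delta_pos":[-0.028,0.013,0.04],"rotation":[0,0,0]},{"delta_pos":[-0.028,0.013,0.045],"rotation":[0,0,0]},{"delta_pos":[-0.028,0.013,0.045],"rotation":[0,0,0]}]}}

```text
time: 17.9
tcp_pos: [0.4543, -0.2827, 0.0654]
tool_rot: [-3.099, -0.51, 0.001]
wrist_force: [0.7, -0.4, -3.3]
gripper_width: 0.0576
```

{"fn": "arm_command", "kwargs": {"deltas": [{"delta_pos":[0,0,0],"rotation":[0,0,0]},{"delta_pos":[0,0,0],"rotation":[0,0,0]}]}}

```text
time: 18.1
tcp_pos: [0.4556, -0.2834, 0.0666]
tool_rot: [3.099, 0.511, 0.002]
wrist_force: [0.5, 0.6, -2.6]
gripper_width: 0.0571
```

```bash
python3 - <<'E'
from h import *
snap('wrist','w10')
E
python3 rel.py w10 -1 0 .06 .4545 -.284;python3 matfit.py w10 .4545 -.284
python3 go.py .4545 -.284 .012 19
```

```text
mat 842 [ 0.4545 -0.2842] 0.0499 rect [ 0.4529 -0.2674] [0.0992 0.0458] z 0.0037
held 8295 [ 0.4591 -0.2802] 0.0328 rect [ 0.4557 -0.2813] [0.0593 0.0588] z 0.0808
matfit 131 [ 0.4545 -0.2862] rms 0.0002
t 18.15 tcp [ 0.4555 -0.2834  0.0665] w 0.0571 F [ 0.2 -0.  -3.6]
dpos [-0.0012  0.0002  0.0545] rot [ 0.0014 -0.0009 -0.0051]
```

View pics/w10.png

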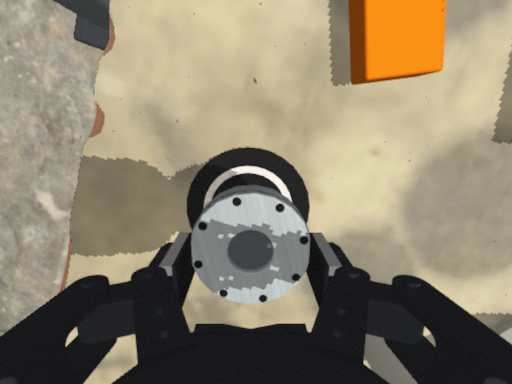

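{"fn": "arm_command", "kwargs": {"deltas": [{"delta_pos":[-0.002,0.0025,0.02],"rotation":[0,0,0]},{"delta_pos":[-0.002,0.0025,0.04],"rotation":[0,0,0]},{"delta_pos":[-0.002,0.0025,0.05],"rotation":[0,0,0]},{"delta_pos":[-0.002,0.0025,0.054],"rotation":[0,0,0]},{"delta_pos":[-0.002,0.0025,0.055],"rotation":[0,0,0]}]}}

```text
time: 18.65
tcp_pos: [0.4537, -0.2861, 0.0106]
tool_rot: [-3.1, -0.51, 0.0]
wrist_force: [-0.4, -0.1, -3.9]
gripper_width: 0.0574
```

{"fn": "arm_command", "kwargs": {"deltas": [{"delta_pos":[0,0,0.0005],"rotation":[0,0,0]},{"delta_pos":[0,0,0.001],"rotation":[0,0,0]},{"delta_pos":[0,0,0.0015],"rotation":[0,0,0]},{"delta_pos":[0,0,0.002],"rotation":[0,0,0]}]}}

```text
time: 19.05
tcp_pos: [0.4538, -0.2864, 0.009]
tool_rot: [3.099, 0.51, 0.001]
wrist_force: [0.3, -0.5, -3.4]
gripper_width: 0.0573
```

{"fn": "arm_command", "kwargs": {"deltas": [{"delta_pos":[0,0,0.0005],"rotation":[0,0,0]},{"delta_pos":[0,0,0.001],"rotation":[0,0,0]},{"delta_pos":[0,0,0.0015],"rotation":[0,0,0]}]}}

```text
time: 19.35
tcp_pos: [0.4536, -0.2862, 0.0074]
tool_rot: [-3.1, -0.51, -0.0]
wrist_force: [-1.8, 0.3, 5.4]
gripper_width: 0.0572
```

{"fn": "arm_command", "kwargs": {"deltas": [{"delta_pos":[0,0,0],"rotation":[0,0,0]},{"delta_pos":[0,0,0],"rotation":[0,0,0]}]}}

```text
time: 19.55
tcp_pos: [0.4536, -0.2862, 0.0074]
tool_rot: [-3.1, -0.51, -0.0]
wrist_force: [0.0, 0.4, 2.1]
gripper_width: 0.0575
```

{"fn": "arm_command", "kwargs": {"deltas": [{"delta_pos":[0,0,0],"rotation":[0,0,0]},{"delta_pos":[0,0,0],"rotation":[0,0,0]},{"delta_pos":[0,0,0],"rotation":[0,0,0]},{"delta_pos":[0,0,0],"rotation":[0,0,0]},{"delta_pos":[0,0,0],"rotation":[0,0,0]}], "gripper": 0}}

```text
time: 20.05
tcp_pos: [0.4537, -0.2862, 0.0071]
tool_rot: [3.1, 0.51, 0.0]
wrist_force: [-0.3, -0.0, 0.2]
gripper_width: 0.0853
```

{"fn": "arm_command", "kwargs": {"deltas": [{"delta_pos":[0,0,-0.02],"rotation":[0,0,0]},{"delta_pos":[0,0,-0.06],"rotation":[0,0,0]},{"delta_pos":[0,0,-0.1],"rotation":[0,0,0]},{"delta_pos":[0,0,-0.12],"rotation":[0,0,0]},{"delta_pos":[0,0,-0.12],"rotation":[0,0,0]}]}}

```text
time: 20.55
tcp_pos: [0.4556, -0.2878, 0.1304]
tool_rot: [3.095, 0.509, 0.007]
wrist_force: [-0.3, -0.2, 0.3]
gripper_width: 0.085
```

```bash
python3 - <<'E'
from h import *
snap('wrist','w11')
E
python3 rel.py w11 -1 0 .015 .4545 -.284;python3 matfit.py w11 .4545 -.284
python3 go.py .6205 -.1295 .1 19
```

```text
mat 478 [ 0.453  -0.2872] 0.0496 rect [ 0.4565 -0.2887] [0.0855 0.0894] z 0.0031
held 2214 [ 0.4537 -0.2835] 0.0298 rect [ 0.4554 -0.2821] [0.055  0.0585] z 0.0215
matfit 191 [ 0.4542 -0.2856] rms 0.0009
t 20.6 tcp [ 0.4545 -0.2869  0.1285] w 0.0855 F [-0.3  0.2 -0. ]
dpos [ 0.2076 -0.096   0.0287] rot [ 0.0029 -0.0019 -0.0056]
```

View pics/w11.png

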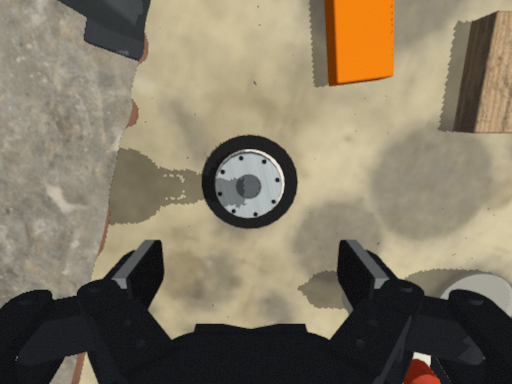

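Flange centred at (250,185). Now the block.

{"fn": "arm_command", "kwargs": {"deltas": [{"delta_pos":[0.026,-0.012,0],"rotation":[0,0,-0.005]},{"delta_pos":[0.066,-0.03,0.005],"rotation":[0,0,-0.005]},{"delta_pos":[0.108,-0.05,0.01],"rotation":[0,0,-0.005]},{"delta_pos":[0.15,-0.069,0.02],"rotation":[0,0,-0.005]},{"delta_pos":[0.185,-0.086,0.03],"rotation":[0,0,-0.005]}]}}

```text
time: 21.1
tcp_pos: [0.6019, -0.1434, 0.0951]
tool_rot: [-3.097, -0.518, 0.003]
wrist_force: [0.3, -0.1, 0.1]
gripper_width: 0.0853
```

{"fn": "arm_command", "kwargs": {"deltas": [{"delta_pos":[0.02,-0.01,0],"rotation":[0,0,0]},{"delta_pos":[0.023,-0.011,0],"rotation":[0,0,0]},{"delta_pos":[0.023,-0.011,0],"rotation":[0,0,0]},{"delta_pos":[0.023,-0.011,0],"rotation":[0,0,0]}]}}

```text
time: 21.5
tcp_pos: [0.6181, -0.1282, 0.0963]
tool_rot: [-3.098, -0.517, 0.003]
wrist_force: [0.0, 0.6, 0.3]
gripper_width: 0.0851
```

```bash
python3 - <<'E'
from h import *
im,d,c=snap('wrist','w12')
W=world(d,c['intrinsics'],c['R'],c['t'])
N=(np.hypot(W[...,0]-.617,W[...,1]+.126)<.07)&(d>.05)
m=N&(W[...,2]>.02)&(W[...,2]<.034);P=W[m]
print(m.sum(),np.median(P[:,2]),cv2.minAreaRect(P[:,:2].astype(np.float32)))
E
python3 go.py .6205 -.130 .009 19
```

```text
6669 0.028557604624882365 ((0.6213728785514832, -0.13012032210826874), (0.04512079060077667, 0.09037577360868454), 19.358856201171875)
t 21.55 tcp [ 0.6182 -0.1285  0.0967] w 0.0856 F [0.4 0.4 0.4]
dpos [0.0018 0.0023 0.0877] rot [-0.0007  0.0014 -0.0017]
```

View pics/w12.png

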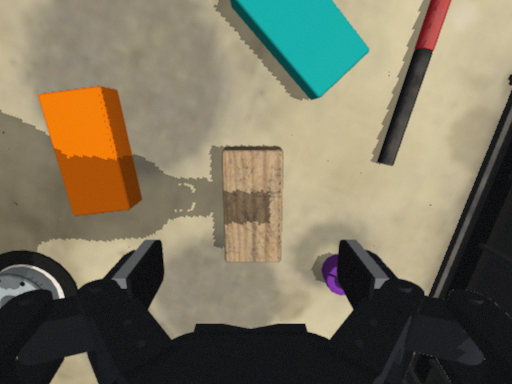

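Bare brown block at (252,205), aligned with the jaws; the purple ring is clear of the finger path.

{"fn": "arm_command", "kwargs": {"deltas": [{"delta_pos":[0.002,0.002,0.03],"rotation":[0,0,0]},{"delta_pos":[0.002,0.002,0.06],"rotation":[0,0,0]},{"delta_pos":[0.002,0.002,0.078],"rotation":[0,0,0]},{"delta_pos":[0.002,0.002,0.084],"rotation":[0,0,0]},{"delta_pos":[0.002,0.002,0.086],"rotation":[0,0,0]}]}}

```text
time: 22.05
tcp_pos: [0.6211, -0.1295, 0.0107]
tool_rot: [-3.098, -0.515, 0.002]
wrist_force: [-0.2, 0.5, 0.8]
gripper_width: 0.0853
```

{"fn": "arm_command", "kwargs": {"deltas": [{"delta_pos":[0,0,0],"rotation":[0,0,0]},{"delta_pos":[0,0,0],"rotation":[0,0,0]},{"delta_pos":[0,0,0],"rotation":[0,0,0]},{"delta_pos":[0,0,0],"rotation":[0,0,0]},{"delta_pos":[0,0,0],"rotation":[0,0,0]}], "gripper": 1, "squeeze": 60}}

```text
time: 22.55
tcp_pos: [0.623, -0.1292, 0.0127]
tool_rot: [3.098, 0.518, 0.003]
wrist_force: [-1.3, -0.3, 5.4]
gripper_width: 0.0432
```

{"fn": "arm_command", "kwargs": {"deltas": [{"delta_pos":[0,0,0],"rotation":[0,0,0]},{"delta_pos":[0,0,-0.005],"rotation":[0,0,0]},{"delta_pos":[0,0,-0.03],"rotation":[0,0,0]},{"delta_pos":[0,0,-0.07],"rotation":[0,0,0]},{"delta_pos":[0,0,-0.1],"rotation":[0,0,0]}]}}

```text
time: 23.05
tcp_pos: [0.6222, -0.1287, 0.113]
tool_rot: [3.098, 0.518, 0.001]
wrist_force: [0.6, -0.3, -1.2]
gripper_width: 0.0433
```

{"fn": "arm_command", "kwargs": {"deltas": [{"delta_pos":[0,0,0],"rotation":[0,0,0]},{"delta_pos":[0,0,0],"rotation":[0,0,0]}]}}

```text
time: 23.25
tcp_pos: [0.6224, -0.1288, 0.112]
tool_rot: [3.098, 0.518, 0.002]
wrist_force: [0.1, -0.9, -2.4]
gripper_width: 0.0435
```

```bash
python3 - <<'E'
from h import *
snap('wrist','w13')
E
python3 go.py .6087 .155 .11 -7.5
```

```text
t 23.3 tcp [ 0.6213 -0.1285  0.1107] w 0.0431 F [-0.8  0.  -1.8]
dpos [ 0.0802 -0.2722  0.0008] rot [-0.0006  0.0009  0.462 ]
```

View pics/w13.png

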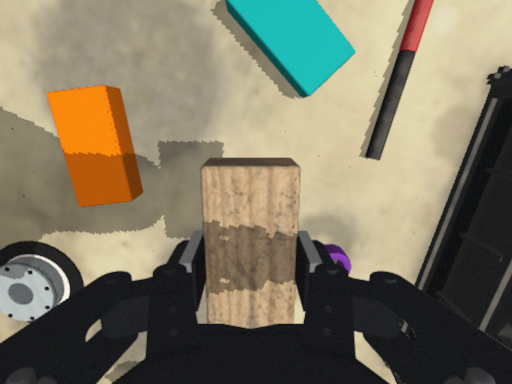

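Block held squarely. Carry and turn it to the oblong mat.

{"fn": "arm_command", "kwargs": {"deltas": [{"delta_pos":[0.008,-0.026,0],"rotation":[0,0,0.05]},{"delta_pos":[0.018,-0.062,0],"rotation":[0,0,0.11]},{"delta_pos":[0.03,-0.102,0],"rotation":[0,0,0.17]},{"delta_pos":[0.042,-0.142,0],"rotation":[0,0,0.24]},{"delta_pos":[0.053,-0.182,0],"rotation":[0,0,0.3]}]}}

```text
time: 23.8
tcp_pos: [0.6113, 0.062, 0.1091]
tool_rot: [-3.141, -0.044, 0.006]
wrist_force: [1.6, -0.1, -0.7]
gripper_width: 0.0435
```

```bash
python3 go.py .6087 .155 .08 -7.5
```

```text
t 23.8 tcp [0.6113 0.062  0.1091] w 0.0435 F [ 1.6 -0.1 -0.7]
dpos [ 0.0001 -0.093   0.0291] rot [-0.      0.0037  0.1587]
```

{"fn": "arm_command", "kwargs": {"deltas": [{"delta_pos":[0,-0.035,0],"rotation":[0,0,0.06]},{"delta_pos":[0,-0.07,0.01],"rotation":[0,0,0.12]},{"delta_pos":[0,-0.088,0.02],"rotation":[0,0,0.155]},{"delta_pos":[0,-0.093,0.028],"rotation":[0,0,0.159]},{"delta_pos":[0,-0.093,0.03],"rotation":[0,0,0.159]}]}}

```text
time: 24.3
tcp_pos: [0.6082, 0.1536, 0.0787]
tool_rot: [3.134, -0.197, -0.007]
wrist_force: [0.6, -0.5, -2.3]
gripper_width: 0.0433
```

{"fn": "arm_command", "kwargs": {"deltas": [{"delta_pos":[0,0,0],"rotation":[0,0,0]},{"delta_pos":[0,0,0],"rotation":[0,0,0]},{"delta_pos":[0,0,0],"rotation":[0,0,0]}]}}

```text
time: 24.6
tcp_pos: [0.6107, 0.1524, 0.0816]
tool_rot: [-3.135, 0.203, -0.001]
wrist_force: [-0.4, 0.1, -1.5]
gripper_width: 0.0435
```

```bash
python3 - <<'E'
from h import *
im,d,c=snap('wrist','w14');snap('top','t14')
W=world(d,c['intrinsics'],c['R'],c['t'])
m=(np.hypot(W[...,0]-.609,W[...,1]-.155)<.07)&(d>.05)&(W[...,2]>.07)
print(np.percentile(W[m][:,2],[5,30,50,70,95]))
t=np.median(W[m][:,2]);k=m&(abs(W[...,2]-t)<.003);print(k.sum(),t,cv2.minAreaRect(W[k][:,:2].astype(np.float32)))
g=im.max(2)
k=(g<75)&(abs(W[...,2]-.0035)<.005)&(np.hypot(W[...,0]-.609,W[...,1]-.155)<.1)
print('matvis',k.sum(),cv2.minAreaRect(W[k][:,:2].astype(np.float32)))
E
python3 go.py .6087 .155 .08 -7.5
```

```text
[0.09681795 0.11998297 0.14920845 0.16266613 0.17730882]
2965 0.14920844651760187 ((0.6119418144226074, 0.15440744161605835), (0.030749622732400894, 0.11887422949075699), 82.55033874511719)
matvis 3004 ((0.576755166053772, 0.17497244477272034), (0.16470138728618622, 0.06867212057113647), 32.02651596069336)
t 24.7 tcp [0.6106 0.1527 0.0817] w 0.0434 F [-0.1  0.  -0.7]
dpos [-0.0022 -0.002   0.0017] rot [-0.0003 -0.0008  0.002 ]
```

View pics/w14.png

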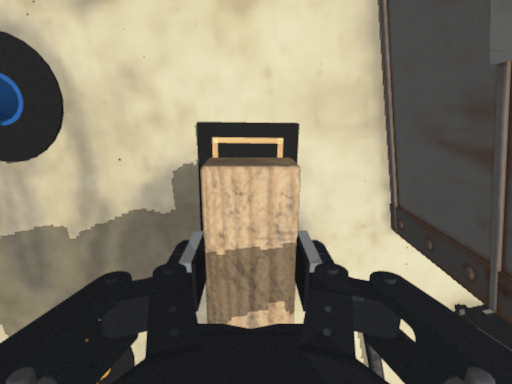

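Mat end shows at (197–299, 123), well aligned with the block. Checking edges numerically.

Run:
```python
from h import *
z=np.load('pics/w14.npz');im=z['im'];W=world(z['d'],z['K'],z['R'],z['t'])
print('mat left/right edge row140', [(u,W[140,u].round(4).tolist()) for u in (198,199,297,298)])
print('mat far edge', [(v,W[v,248].round(4).tolist()) for v in (123,124,125)])
for v in (163,166,169,172): print('block',v,W[v,250].round(4))
h=W[...,2];r=170;k=[u for u in range(180,320) if h[r,u]>.08];print('blk row170',k[0],k[-1],W[r,k[1]].round(4),W[r,k[-2]].round(4))
e=np.array([np.sin(np.radians(7.5)),np.cos(np.radians(7.5))])
print('mat ctr',((W[140,198,:2]+W[140,298,:2])/2).round(4), 'unit',e)
```

```text
mat left/right edge row140 [(198, [0.579, 0.2055, 0.0032]), (199, [0.58, 0.2055, 0.0043]), (297, [0.6524, 0.196, 0.0041]), (298, [0.6533, 0.1958, 0.0034])]
mat far edge [(123, [0.6178, 0.2129, 0.0029]), (124, [0.6177, 0.2122, 0.0036]), (125, [0.6176, 0.2115, 0.0045])]
block 163 [0.6172 0.1968 0.0895]
block 166 [0.6172 0.1966 0.0968]
block 169 [0.617  0.1953 0.0968]
block 172 [0.6168 0.194  0.0972]
blk row170 201 300 [0.5959 0.1977 0.0976] [0.6384 0.1921 0.0976]
mat ctr [0.6161 0.2006] unit [0.13052619 0.99144486]
```

{"fn": "arm_command", "kwargs": {"deltas": [{"delta_pos":[-0.001,-0.001,0.02],"rotation":[0,0,0]},{"delta_pos":[-0.001,-0.001,0.04],"rotation":[0,0,0]},{"delta_pos":[-0.001,-0.001,0.054],"rotation":[0,0,0]},{"delta_pos":[-0.001,-0.001,0.058],"rotation":[0,0,0]},{"delta_pos":[-0.001,-0.001,0.06],"rotation":[0,0,0]}]}}

```text
time: 25.2
tcp_pos: [0.6092, 0.1545, 0.0209]
tool_rot: [3.135, -0.201, -0.001]
wrist_force: [-0.1, -0.1, -1.7]
gripper_width: 0.0432
```

{"fn": "arm_command", "kwargs": {"deltas": [{"delta_pos":[0,0,0.0005],"rotation":[0,0,0]},{"delta_pos":[0,0,0.001],"rotation":[0,0,0]},{"delta_pos":[0,0,0.0015],"rotation":[0,0,0]}]}}

```text
time: 25.5
tcp_pos: [0.6099, 0.1547, 0.0204]
tool_rot: [-3.135, 0.201, -0.002]
wrist_force: [0.4, 0.1, -0.7]
gripper_width: 0.0434
```

{"fn": "arm_command", "kwargs": {"deltas": [{"delta_pos":[0,0,0.0005],"rotation":[0,0,0]},{"delta_pos":[0,0,0.001],"rotation":[0,0,0]},{"delta_pos":[0,0,0.0015],"rotation":[0,0,0]},{"delta_pos":[0,0,0.002],"rotation":[0,0,0]},{"delta_pos":[0,0,0.002],"rotation":[0,0,0]}]}}

```text
time: 26.0
tcp_pos: [0.6092, 0.1546, 0.0176]
tool_rot: [-3.135, 0.201, 0.0]
wrist_force: [-0.5, 0.8, -1.1]
gripper_width: 0.0438
```

{"fn": "arm_command", "kwargs": {"deltas": [{"delta_pos":[0,0,0.0005],"rotation":[0,0,0]},{"delta_pos":[0,0,0.001],"rotation":[0,0,0]},{"delta_pos":[0,0,0.001],"rotation":[0,0,0]}]}}

```text
time: 26.3
tcp_pos: [0.6092, 0.1546, 0.0166]
tool_rot: [-3.135, 0.201, 0.0]
wrist_force: [0.2, 0.6, -0.9]
gripper_width: 0.0435
```

{"fn": "arm_command", "kwargs": {"deltas": [{"delta_pos":[0,0,0.0005],"rotation":[0,0,0]},{"delta_pos":[0,0,0.001],"rotation":[0,0,0]},{"delta_pos":[0,0,0.001],"rotation":[0,0,0]}]}}

```text
time: 26.6
tcp_pos: [0.6093, 0.1546, 0.0157]
tool_rot: [-3.135, 0.201, -0.0]
wrist_force: [-0.3, 0.6, -0.8]
gripper_width: 0.0437
```

{"fn": "arm_command", "kwargs": {"deltas": [{"delta_pos":[0,0,0.0005],"rotation":[0,0,0]},{"delta_pos":[0,0,0.001],"rotation":[0,0,0]},{"delta_pos":[0,0,0.001],"rotation":[0,0,0]}]}}

```text
time: 26.9
tcp_pos: [0.6093, 0.1546, 0.0157]
tool_rot: [-3.135, 0.201, -0.0]
wrist_force: [-2.5, -0.4, 8.1]
gripper_width: 0.0435
```

Contact, release.

{"fn": "arm_command", "kwargs": {"deltas": [{"delta_pos":[0,0,0],"rotation":[0,0,0]},{"delta_pos":[0,0,0],"rotation":[0,0,0]},{"delta_pos":[0,0,0],"rotation":[0,0,0]},{"delta_pos":[0,0,0],"rotation":[0,0,0]},{"delta_pos":[0,0,0],"rotation":[0,0,0]}], "gripper": 0}}

```text
time: 27.4
tcp_pos: [0.6092, 0.1546, 0.0145]
tool_rot: [-3.135, 0.201, 0.0]
wrist_force: [-0.7, -0.1, 0.3]
gripper_width: 0.0853
```

{"fn": "arm_command", "kwargs": {"deltas": [{"delta_pos":[0,0,-0.02],"rotation":[0,0,0]},{"delta_pos":[0,0,-0.06],"rotation":[0,0,0]},{"delta_pos":[0,0,-0.11],"rotation":[0,0,0]},{"delta_pos":[0,0,-0.14],"rotation":[0,0,0]},{"delta_pos":[0,0,-0.15],"rotation":[0,0,0]}]}}

```text
time: 27.9
tcp_pos: [0.6117, 0.155, 0.1689]
tool_rot: [-3.134, 0.201, -0.011]
wrist_force: [1.1, -0.0, 0.7]
gripper_width: 0.0852
```

{"fn": "arm_command", "kwargs": {"deltas": [{"delta_pos":[0,0,0],"rotation":[0,0,0]},{"delta_pos":[0,0,0],"rotation":[0,0,0]},{"delta_pos":[0,0,0],"rotation":[0,0,0]},{"delta_pos":[0,0,0],"rotation":[0,0,0]},{"delta_pos":[0,0,0],"rotation":[0,0,0]}]}}

```text
time: 28.4
tcp_pos: [0.6086, 0.1545, 0.1633]
tool_rot: [3.135, -0.201, -0.003]
wrist_force: [0.2, 1.0, -0.5]
gripper_width: 0.0853
```

Run:
```python
from h import *
im,d,c=snap('wrist','w15');snap('top','t15')
i=cv2.imread('pics/t15.png')[100:250,110:400];cv2.imwrite('pics/t15c.png',cv2.resize(i,None,fx=2.7,fy=2.7,interpolation=cv2.INTER_CUBIC))
W=world(d,c['intrinsics'],c['R'],c['t'])
N=(np.hypot(W[...,0]-.609,W[...,1]-.155)<.1)&(d>.05)
k=N&(abs(W[...,2]-.031)<.004);print('block',k.sum(),np.median(W[k][:,2]),cv2.minAreaRect(W[k][:,:2].astype(np.float32)))
k=N&(im.max(2)<75)&(abs(W[...,2]-.0035)<.005);k=cv2.morphologyEx(k.astype(np.uint8),cv2.MORPH_OPEN,np.ones((3,3)))>0;print('mat',k.sum(),cv2.minAreaRect(W[k][:,:2].astype(np.float32)))
print(monitor.get_state()['time'],monitor.get_state()['tcp_pos'])
for f in('top0','t15'):
    z=np.load(f'pics/{f}.npz');W=world(z['d'],z['K'],z['R'],z['t']);U,V=np.meshgrid(range(512),range(384));ok=z['d']>.3
    for n,B in dict(pen=(228,130,275,148),clamp=(115,145,152,190),glue=(360,150,392,185)).items():
        R=(U>B[0])&(U<B[2])&(V>B[1])&(V<B[3])&(W[...,2]>.006)&(W[...,2]<.16)&ok;print(f,n,W[R].mean(0).round(3),R.sum())
```

```text
block 4140 0.03158366656376935 ((0.6104938983917236, 0.15481019020080566), (0.08900894969701767, 0.04509700834751129), 82.63188934326172)
mat 2745 ((0.6085874438285828, 0.15417954325675964), (0.11894603818655014, 0.07546009123325348), 82.17167663574219)
28.5 [0.60896    0.15454694 0.16393423]
top0 pen [0.7   0.002 0.01 ] 151
top0 clamp [0.599 0.373 0.012] 371
top0 glue [ 0.606 -0.362  0.073] 398
t15 pen [0.7   0.002 0.011] 143
t15 clamp [0.592 0.34  0.012] 106
t15 glue [ 0.605 -0.361  0.075] 374
```

View pics/w15.png

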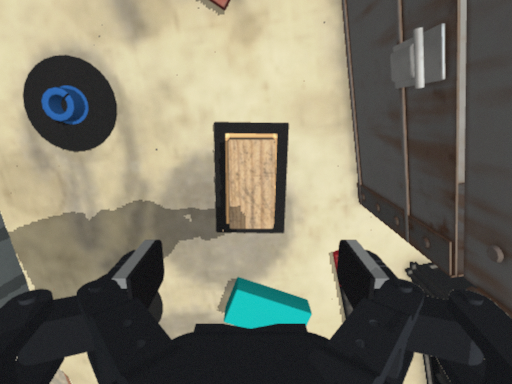

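View pics/t15c.png

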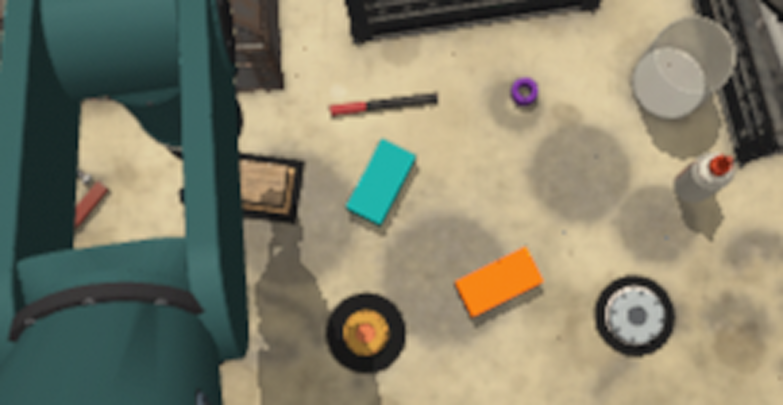

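Block sits inside its outline (252,180), about 2 mm and 0.5° off. The arm hides the collar and clamp from above, so I'll move aside for one full check.

{"fn": "arm_command", "kwargs": {"deltas": [{"delta_pos":[0,0.04,-0.02],"rotation":[0,0,0]},{"delta_pos":[-0.01,0.085,-0.04],"rotation":[0,0,0]},{"delta_pos":[-0.02,0.13,-0.05],"rotation":[0,0,0]},{"delta_pos":[-0.03,0.175,-0.05],"rotation":[0,0,0]},{"delta_pos":[-0.04,0.21,-0.05],"rotation":[0,0,0]}]}}

```text
time: 29.0
tcp_pos: [0.5423, -0.0508, 0.2152]
tool_rot: [3.134, -0.202, 0.002]
wrist_force: [-0.1, -0.2, -1.1]
gripper_width: 0.0854
```

{"fn": "arm_command", "kwargs": {"deltas": [{"delta_pos":[0,0.02,0],"rotation":[0,0,0]},{"delta_pos":[0,0.02,0],"rotation":[0,0,0]},{"delta_pos":[0,0.02,0],"rotation":[0,0,0]},{"delta_pos":[0,0.02,0],"rotation":[0,0,0]}]}}

```text
time: 29.4
tcp_pos: [0.5405, -0.0676, 0.2146]
tool_rot: [-3.135, 0.2, 0.0]
wrist_force: [0.4, 0.1, -0.3]
gripper_width: 0.0852
```

Run:
```python
from h import *
snap('top','t16')
i=cv2.imread('pics/t16.png')[100:250,110:400];cv2.imwrite('pics/t16c.png',cv2.resize(i,None,fx=2.7,fy=2.7,interpolation=cv2.INTER_CUBIC))
for f in('top0','t16'):
    z=np.load(f'pics/{f}.npz');W=world(z['d'],z['K'],z['R'],z['t']);U,V=np.meshgrid(range(512),range(384));ok=z['d']>.3
    for n,B in dict(pen=(228,130,275,148),clamp=(115,145,152,190),glue=(360,150,392,185)).items():
        R=(U>B[0])&(U<B[2])&(V>B[1])&(V<B[3])&(W[...,2]>.006)&(W[...,2]<.16)&ok;print(f,n,W[R].mean(0).round(3),R.sum())
```

```text
top0 pen [0.7   0.002 0.01 ] 151
top0 clamp [0.599 0.373 0.012] 371
top0 glue [ 0.606 -0.362  0.073] 398
t16 pen [0.696 0.042 0.01 ] 54
t16 clamp [0.599 0.373 0.012] 379
t16 glue [ 0.605 -0.361  0.074] 385
```

View pics/t16c.png

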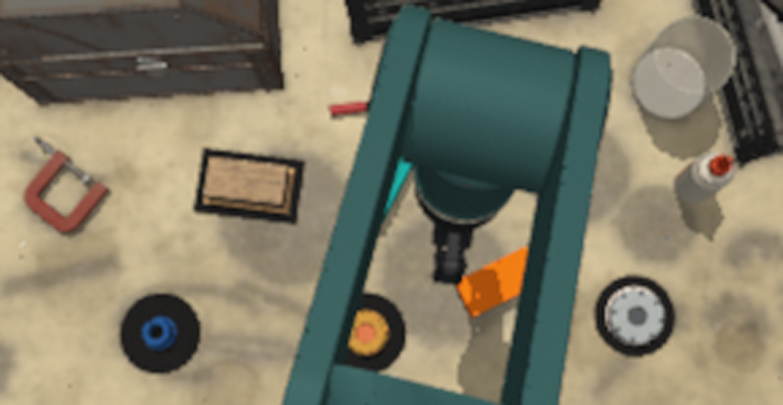

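The crop shows the collar (160,332), block (248,183), bush (366,332) and flange (637,316) all on their mats, with the clamp and glue unmoved. The marker is partly hidden here but was unmoved in the previous picture. Handing in.

```bash
python3 -c "
from workcell import env
print(env.hand_in())"
```

```text
the job is handed in; nothing more can be done
None
```

The stack is apart and each part lies flat on its own mat: collar on blue, bush on brass-yellow, flange on white, and the timber block lengthwise on the oblong mat. I handed the job in at about 29.5 s. Each part was lowered slowly until it touched its mat. The jaws were then opened and the arm drawn clear.

**Placing:** My last measurements put the collar and bush about 1 mm from their mat centres. The block is about 2 mm off, and within 0.5° of the mat's long side. The flange is about 2–4 mm off; its fit was the noisiest.

**Other objects:** From the top camera the clamp and glue bottle had not moved (at most 1 mm, within noise). The arm hid part of the marker in the final picture, but it was unmoved in the picture just before. The purple, turquoise and orange look-alikes were left alone.

**Disagreement:** The top and wrist cameras differed by about 4–5 mm at the start. I averaged the two, then corrected each part relative to its mat using the wrist view.

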